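# Weigh the bead container with tile weights

### The arm

A 7-joint arm with a two-finger parallel gripper is mounted at the origin on the work surface. World frame = base frame: x ahead of the robot, y to its left, z up, the work surface at z = 0. Lengths are in mm, angles in rad, forces in N, time in s.
With the tool pointing down it reaches from about 425 to 875 mm from the base axis. Payload 9.9 kg.
Tool frame: the origin (TCP) lies midway between the tips of the shut fingers; the grasp point (between the pads) lies 19 mm behind it; x points along the fingers, z is the direction in which the jaws open and shut, and the axes are right-handed (so a half turn about x gives the same grasp; the last joint's range is limited). The gripper opens to 85 mm and grips with 20 to 120 N. Pads are 22 mm wide; open, the fingers measure 114 mm over their backs; the gripper's body (76 mm by 85 mm) begins 54 mm behind the grasp point. The pads swing forward as they close: fully open they stand 13 mm farther back than shut.
Start: joints at [1.205, 0.576, 0.025, 1.437, -0.015, 1.129, -0.057], TCP at [187.712, -648.377, 231.289] pointing down, gripper open.
Joint ranges: [-2.76, 2.76], [-0.34, 2.15], [-1.52, 1.57], [0.19, 2.46], [-1.09, 4.23], [0.17, 1.99], [-2.82, 2.82]. Speed limits (rad/s): [2.22, 2.22, 3.01, 3.01, 3.14, 3.14, 3.14].

### API

Orientations are given as a rotation vector (axis times angle).
In Python, from plant import env, grab_frame, get_calibration gives the robot as it stands. The module is installed in compiled form; this text tells all that it offers.
- The arm moves only by the shell command python3 -m inch 'ROWS' [FORCE]. ROWS is JSON, a list that holds one entry, the list of rows, each a list of 5 numbers: the shift along the tool's x, y, z in m, then the turn about the tool's x in degrees, then the gripper command: -1 is shut, 1 is fully open, values between are in proportion. In form: [[[x, y, z, spin, jaw], ...]]. A call has 1 to 20 rows; each row shifts and turns the commanded pose from where the row before left it, along the tool's axes as they then stand; what a row does not reach is not made up. A row lasts 1/10 s, in which the tool goes at most 50 mm and 8.59 degrees, less where a joint would pass 70% of its speed; a pose out of reach is approached as far as the arm can. A call is refused whole if a number of a shift passes 0.05 or a number of a turn 8.59, either way. A call with a gripper value outside its range is refused whole. The fingers move at their own pace and stop on an object; FORCE is the grip in N (left out, the last holds). Time passes only in rows, so rows that do not move let the fingers close. It gives the time, the measured TCP pose, the force and the opening at its end, in the units of the state.
- env.sense(): the state, without advancing time (a new reading comes with each control period).
- grab_frame(name): name is "scene" or "top"; returns the picture (400x640x3 uint8, red, green, blue); there is no depth.
- get_calibration(name): a dict with "fx", "fy", "cx", "cy" (pixels), "world_to_cam" (4x4, takes a point from world to camera coordinates). Camera axes: x right, y up, looking along -z (the intrinsics and any distortion apply to the point x, -y, -z); pixel columns grow to the right and rows downward; lengths in mm; the calibration is good to about 2 mm. A picture is of the moment at which its call begins. get_calibration takes no time and is no camera call.
- env.hand_in(): hands the job in, once; it reports no verdict.
The state is a dict: "clock": time; "joints": joint angles; "joint_velocities": joint speeds; "joint_efforts": joint torques, N m; "position": TCP position; "eef_rot": TCP orientation; "contact_force": force on the tool from outside, world axes, zero at the start; "wrist_torque": the same for the moment, N m; "width": opening from 0.0 (shut) to 1.0 (fully open).
Only numpy, scipy, OpenCV 4.12 (cv2) and the standard library are available. Lean on these libraries where they do the work, as an engineer would, in place of code of your own. Each camera call takes 0.05 s, during which the arm holds its last target.

### The job

A filled container of unknown weight holds one pan of the balance down. Take tile weights from the slanted rack and stand them upright in the slots of the other pan, one tile to a slot and seated on the slot floor, until the beam floats level; any tile that is not needed stays in the rack. Set the tiles down without dropping or ramming them, do not shift the container on its pan, and leave the dish, the bead box and the earring tray where they are.

Things in the scene. Friction and masses are not known exactly. Their poses are not given: they have to be found in the camera images.
- beam (a joint): tilt of the balance's beam (aluminium bar 330 mm long, pivot at its middle, 85 mm above the glass), rad: 0 = level; -0.16 = end stop, container's pan down, slotted pan up (so at the start); +0.16 = slotted pan down. Between the stops it floats, tilting 0.06 rad (each pan 9 mm) per 140 g of difference between the pans, and settles in about a second; a pan yields when pressed
- pan_slot1 (a point): middle of the floor of the slotted pan's middle slot; z up, x across the slots, y along them and the beam (away from the pivot). Three parallel slots at x = -44, 0, 44 mm, 16 mm wide between walls 24 mm high, above them flared lips up to 29 mm; 140 mm long, open ends. The steel pan stays horizontal and rides with the beam's end, 24 mm above its level height at the start
- weight_pan: the slotted steel pan as a whole, 134 x 150 mm; origin 24 mm under the floor of its middle slot
- load_seat (a point): middle of the floor of the other pan (flat, low rim, stays horizontal), on which the container stands; z up. Both pans ride 150 mm from the pivot; where on a pan a thing stands makes no difference to the balance
- container_mid (a point): centre of the closed, filled round plastic container with its screw-top lid, 106 mm across, 88 mm high, standing on the flat pan. Its mass is unknown, between 405 and 770 g
- rack_slot (a point): middle of the floor of the slanted wooden rack's middle slot; z up, x across the slots, y along them. Three slots at x = -58, 0, 58 mm lean 30 deg from vertical, tops towards -x (away from the robot); each has a back rest on its -x side, 52 mm high and 150 mm long, and a 22 mm front lip (along the slant), 15 mm apart
- tile_small_mid (a point): centre of the small plain terracotta tile weight, a flat slab 60 mm wide (its y), 90 mm high (its z, pointing to its top edge), 12 mm thick (its x), 140 g. It starts in one of the three rack slots (any of them), leaning 30 deg against the back rest with its lower edge on the slot floor
- tile_medium_mid (a point): centre of the medium plain terracotta tile weight, a flat slab 114 mm wide (its y), 95 mm high (its z, pointing to its top edge), 12 mm thick (its x), 280 g. It starts in one of the three rack slots (any of them), leaning 30 deg against the back rest with its lower edge on the slot floor
- tile_large_mid (a point): centre of the large plain terracotta tile weight, a flat slab 162 mm wide (its y), 100 mm high (its z, pointing to its top edge), 12 mm thick (its x), 420 g. It starts in one of the three rack slots (any of them), leaning 30 deg against the back rest with its lower edge on the slot floor
- dish_rim (a point): centre of the rim of the empty white ceramic tealight dish, 90 mm across, 32 mm high; bystander
- bead_box: wooden prayer bead box with a sliding door on top, 80 x 130 x 56 mm, origin under its centre; bystander
- earring_tray: dark silicone earring tray, 90 x 140 x 16 mm, origin under its centre; bystander
There are look-alikes about, which are no part of the job. Leave any orange, pink or purple look-alike of the part that bears container_mid alone.

How it is judged:
By the outcome, as a careful person would: the job done as asked, in the order asked, and still so for the second after the job is handed in, with the robot touching nothing.
It also fails if it takes over 67 s, if anything falls off the work surface, if the arm or the gripper's body presses on something with over 40 N, if the wrist force passes 120 N, or if a joint passes its speed limit or range.

## Working session

There is one attempt and no reset: what is moved stays moved. The work goes in short steps, Python scripts to look and compute and a shell command to move; the robot and the scene stay as the last step left them, time stands still between calls to the robot, and variables do not carry over. Pictures are saved under pics/ and viewed, and the job is handed in when it is done.

```bash
mkdir -p pics; ls; cat > h.py <<'E'
import numpy as np,cv2
from plant import env,grab_frame,get_calibration
def snap(n,f):
    im=grab_frame(n); cv2.imwrite('pics/'+f+'.png',im[:,:,::-1]); return im
def st():
    s=env.sense(); print({k:np.round(s[k],4).tolist() for k in ('clock','position','eef_rot','contact_force','width','joints')})
E
python3 - <<'E'
from h import *
for n in('scene','top'):
    snap(n,n+'0'); c=get_calibration(n); print(n,{k:np.round(v,3).tolist() if not isinstance(v,str) else v for k,v in c.items()})
st()
E
```

```text
pics
scene {'fx': 469.315, 'fy': 469.315, 'cx': 320.794, 'cy': 203.981, 'world_to_cam': [[-0.131, 0.991, 0.003, 177.749], [-0.52, -0.071, 0.851, 187.372], [0.844, 0.11, 0.525, -1928.951], [0.0, 0.0, 0.0, 1.0]]}
top {'fx': 453.059, 'fy': 453.059, 'cx': 330.104, 'cy': 199.951, 'world_to_cam': [[-0.026, -1.0, -0.008, -98.002], [0.997, -0.026, 0.077, -580.7], [-0.078, -0.006, 0.997, -1269.489], [0.0, 0.0, 0.0, 1.0]]}
{'clock': 0.1, 'position': [187.5726, -647.9952, 230.5313], 'eef_rot': [1.0, 1.3307, -0.9986], 'contact_force': [-0.0805, 0.3425, -0.0242], 'width': 1.0017, 'joints': [1.2052, 0.5765, 0.0249, 1.4378, -0.015, 1.129, -0.0565]}
```

View pics/scene0.png

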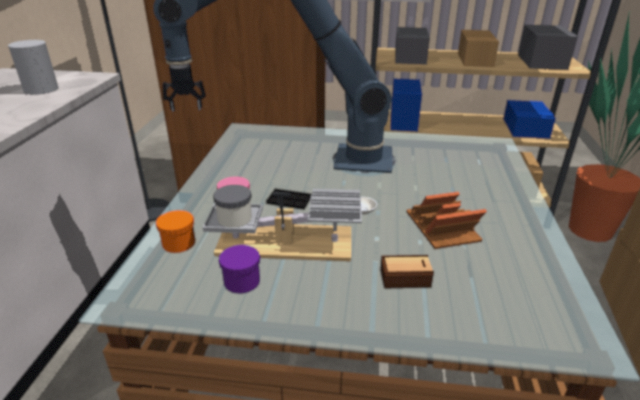

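View pics/top0.png

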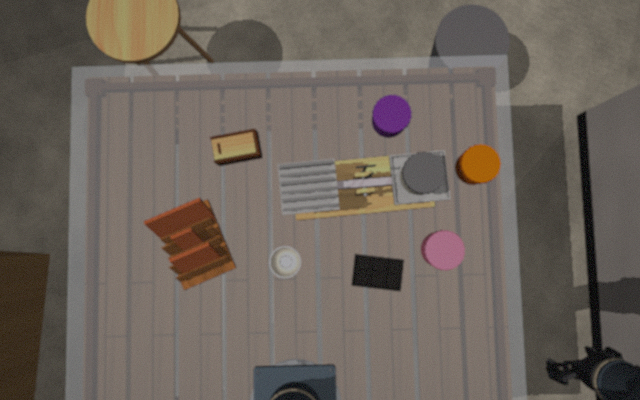

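```bash
python3 - <<'E'
import cv2
a=cv2.imread('pics/top0.png');b=cv2.imread('pics/scene0.png')
cv2.imwrite('pics/c1.png',cv2.resize(a[180:300,130:290],None,fx=5,fy=5,interpolation=cv2.INTER_CUBIC))
cv2.imwrite('pics/c2.png',cv2.resize(a[140:230,265:465],None,fx=4,fy=4,interpolation=cv2.INTER_CUBIC))
cv2.imwrite('pics/c3.png',cv2.resize(b[170:260,395:495],None,fx=6,fy=6,interpolation=cv2.INTER_CUBIC))
cv2.imwrite('pics/c4.png',cv2.resize(b[165:265,195:395],None,fx=4,fy=4,interpolation=cv2.INTER_CUBIC))
E
```

```text
(no output)
```

View pics/c1.png

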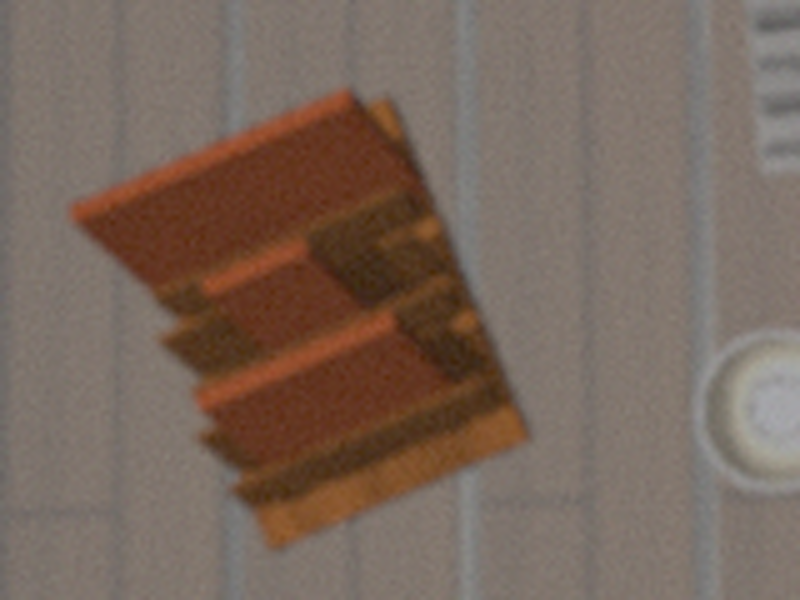

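View pics/c2.png

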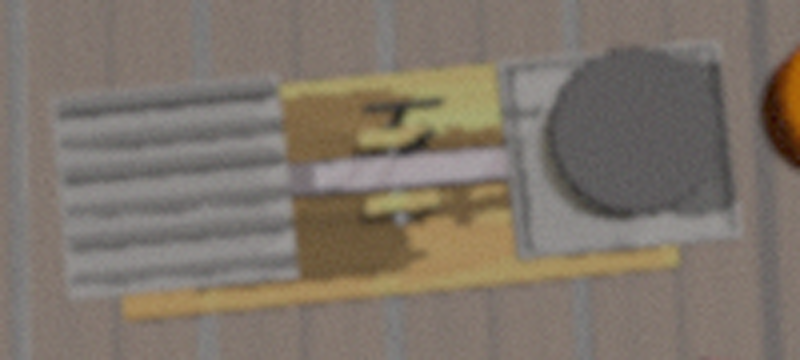

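View pics/c3.png

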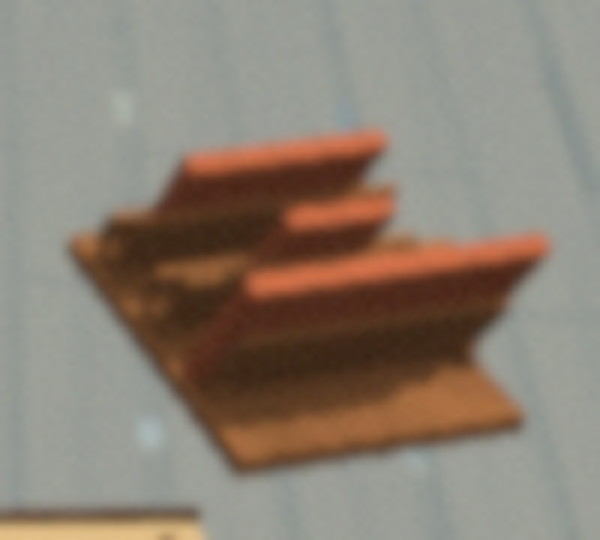

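View pics/c4.png

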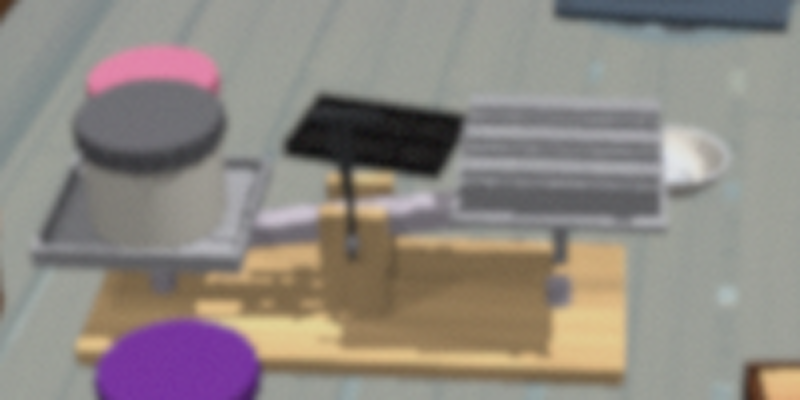

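```bash
cat >> h.py <<'E'
from scipy.spatial.transform import Rotation as R
from scipy.optimize import least_squares
CAL={n:get_calibration(n) for n in('scene','top')}
def proj(n,P):
    c=CAL[n];P=np.atleast_2d(P);W=np.array(c['world_to_cam'])
    q=P@W[:3,:3].T+W[:3,3]
    return np.c_[c['cx']+c['fx']*q[:,0]/-q[:,2], c['cy']+c['fy']*(-q[:,1])/-q[:,2]]
def tri(pt,ps):
    f=lambda X:np.r_[(proj('top',X)-pt).ravel(),(proj('scene',X)-ps).ravel()]
    r=least_squares(f,[600,0,100]); return r.x,np.abs(r.fun).max()
def uc(p,s,off): return (np.array(p,float)+.5)/s-.5+np.array(off)
def hand():
    s=env.sense(); return np.array(s['position']),R.from_rotvec(s['eef_rot']).as_matrix()
E
cat > m1.py <<'E'
from h import *
print(np.round(hand()[1],3)); 
D={'L':(162,100,[(70,208),(82,222),(358,98),(345,88)],[(548,252),(545,237),(252,272),(247,295)]),
'M':(114,95,[(197,393),(205,410),(400,325),(390,312)],[(385,150),(383,132),(190,155),(183,172)]),
'S':(60,90,[(203,280),(208,295),(310,250),(303,240)],[(392,210),(393,196),(290,207),(283,227)])}
def Rt(yaw): # rack frame yaw: x toward robot
    return R.from_euler('z',yaw).as_matrix()
for k,(w,h,t,s) in D.items():
    t=uc(t,5,(130,180)); s=uc(s,6,(395,170))
    for a,b in zip(t,s): print(k,*[np.round(v,1) for v in tri(a,b)])
    tl=np.radians(30)
    def corners(p):
        A=Rt(p[3])@R.from_euler('y',-tl).as_matrix()
        # rack +x toward robot => yaw ~ pi ; +y then is -world y
        c=np.array([[-6,-w/2,h/2],[6,-w/2,h/2],[6,w/2,h/2],[-6,w/2,h/2]])
        return p[:3]+c@A.T
    f=lambda p:np.r_[(proj('top',corners(p))-t).ravel(),(proj('scene',corners(p))-s).ravel()]
    r=least_squares(f,[550,350,60,np.pi])
    A=Rt(r.x[3])@R.from_euler('y',-tl).as_matrix()
    print(k,np.round(r.x,3),'yawdeg',np.degrees(r.x[3]).round(1),'rms',np.sqrt((r.fun**2).mean()).round(2),'bottom',np.round(r.x[:3]-A[:,2]*h/2,1),'top',np.round(r.x[:3]+A[:,2]*h/2,1))
E
python3 m1.py
```

```text
[[-0.001  0.961  0.278]
 [ 0.001  0.278 -0.961]
 [-1.    -0.    -0.002]]
L [527.5 382.7 108.1] 0.4
L [520.  378.4 110.5] 0.8
L [581.5 230.3 116.6] 1.1
L [587.7 234.3 109.1] 1.0
L [531.034 296.884  67.604   3.532] yawdeg 202.4 rms 0.83 bottom [507.9 287.4  24.3] top [554.2 306.4 110.9]
M [427.9 316.8 102.9] 0.5
M [419.1 313.  107.6] 0.5
M [461.2 209.5 109.8] 0.8
M [468.2 211.8 105.1] 1.1
M [421.94  254.045  65.048   3.518] yawdeg 201.6 rms 0.67 bottom [399.9 245.3  23.9] top [444.  262.8 106.2]
S [487.6 313.7 102.2] 0.5
S [479.6 312.1 104.8] 0.3
S [502.  257.6 107.2] 0.6
S [507.6 259.6 100.2] 1.1
S [473.239 277.559  64.559   3.516] yawdeg 201.4 rms 0.68 bottom [452.3 269.3  25.6] top [494.2 285.8 103.5]
```

```bash
python3 - <<'E'
import cv2
a=cv2.imread('pics/top0.png');b=cv2.imread('pics/scene0.png')
cv2.imwrite('pics/d1.png',cv2.resize(a[153:219,272:346],None,fx=9,fy=9,interpolation=cv2.INTER_CUBIC))
cv2.imwrite('pics/d2.png',cv2.resize(b[180:246,298:378],None,fx=9,fy=9,interpolation=cv2.INTER_CUBIC))
E
```

```text
(no output)
```

View pics/d1.png

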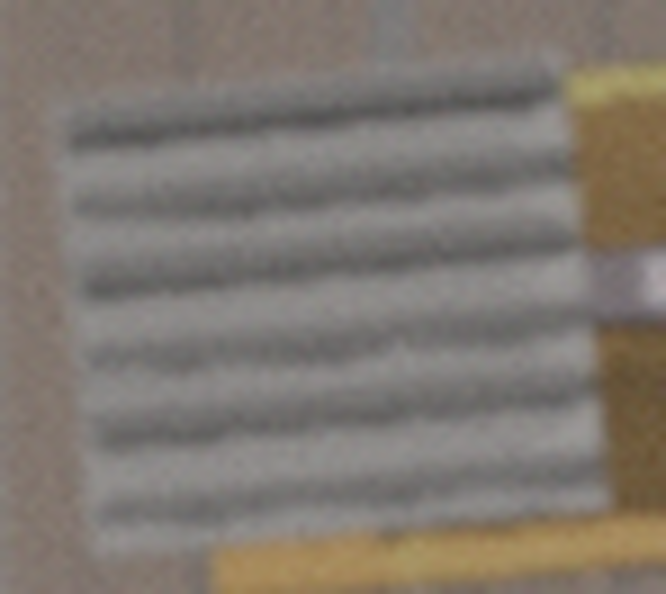

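View pics/d2.png

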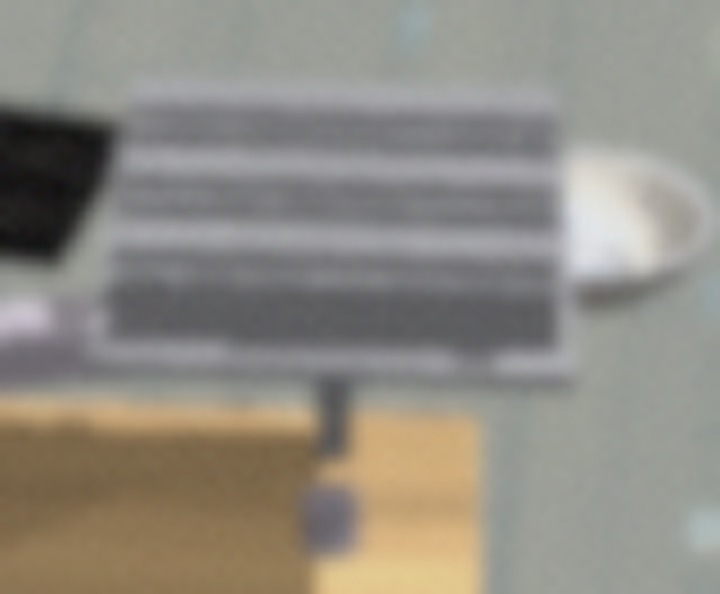

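```bash
cat > m2.py <<'E'
from h import *
for n in CAL:
    W=np.array(CAL[n]['world_to_cam']); print(n,'campos',np.round(-W[:3,:3].T@W[:3,3]))
o1=(272,153);o2=(298,180)
top=[];P=[]
# pan frame: x across slots, y along beam away from pivot (+y world), z up => x: y cross z = +world x  roughly
Ll=[(70,133),(77,205),(85,285),(90,355),(98,435),(105,512)];Lr=[(560,88),(565,163),(572,240),(580,325),(590,393),(600,470)]
pc=[(55,100),(97,553),(608,510),(560,62)]
T=np.vstack([uc(Ll,9,o1),uc(Lr,9,o1),uc(pc,9,o1)])
S=uc([(82,350),(572,350),(108,347),(558,347),(137,80),(556,85)],9,o2)
def model(p,s,dz):
    x,y,z,yaw=p
    xs=[44+s,44-s,s,-s,-44+s,-44-s]
    M=[[a,70,27] for a in xs]+[[a,-70,27] for a in xs]+[[67,75,-dz],[-67,75,-dz],[-67,-75,-dz],[67,-75,-dz]]
    N=[[67,-75,-dz],[67,75,-dz],[54,-70,0],[54,70,0],[-55,-70,29],[-55,70,29]]
    A=R.from_euler('z',yaw).as_matrix(); t=np.array([x,y,z])
    return t+np.array(M)@A.T, t+np.array(N)@A.T
def f(q):
    M,N=model(q[:4],q[4],q[5]); return np.r_[(proj('top',M)-T).ravel(),(proj('scene',N)-S).ravel()]
r=least_squares(f,[620,0,100,0,10,2],loss='soft_l1',f_scale=.5)
q=r.x; print(np.round(q,3),'yaw',np.degrees(q[3])); e=f(q).reshape(-1,2); print(np.round(e,1).tolist())
a=cv2.imread('pics/top0.png');b=cv2.imread('pics/scene0.png')
for im,n,o,wh,f_ in((a,'top',o1,(74,66),'e1'),(b,'scene',o2,(80,66),'e2')):
    c=cv2.resize(im[o[1]:o[1]+wh[1],o[0]:o[0]+wh[0]],None,fx=9,fy=9,interpolation=cv2.INTER_CUBIC)
    A=R.from_euler('z',q[3]).as_matrix()
    def line(p1,p2,col):
        u=(proj(n,q[:3]+np.array([p1,p2])@A.T)-o+.5)*9-.5
        cv2.line(c,tuple(int(v) for v in u[0]),tuple(int(v) for v in u[1]),col,1)
    for s0 in(-44,0,44):
        for d in(-8,8):
            line((s0+d,-70,0),(s0+d,70,0),(0,0,255)); line((s0+d*1.35,-70,29),(s0+d*1.35,70,29),(0,255,0)); line((s0+d,-70,24),(s0+d,70,24),(255,255,0))
    for i in range(4):
        K=[(67,75,-2),(-67,75,-2),(-67,-75,-2),(67,-75,-2)]; line(K[i],K[(i+1)%4],(255,0,255))
    cv2.imwrite('pics/'+f_+'.png',c)
E
python3 m2.py
```

```text
scene campos [1749.   49.  852.]
top campos [ 478. -121. 1310.]
[ 6.04913e+02 -5.92070e+01  1.32685e+02  6.60000e-02  1.07480e+01
 -6.16000e+00] yaw 3.772904218274814
[[-0.1, -0.2], [-0.2, 0.1], [-0.3, -0.1], [-0.2, 0.5], [-0.3, 0.4], [-0.4, 0.2], [-0.1, -0.2], [0.1, -0.2], [0.1, -0.1], [0.0, -1.2], [-0.3, 0.0], [-0.6, -0.2], [0.3, 0.2], [-0.1, 1.0], [0.8, 0.5], [1.4, -0.8], [0.1, -1.1], [-0.0, 1.0], [-0.6, -1.4], [-0.4, 0.5], [-0.7, -0.1], [0.1, 1.1]]
```

View pics/e1.png

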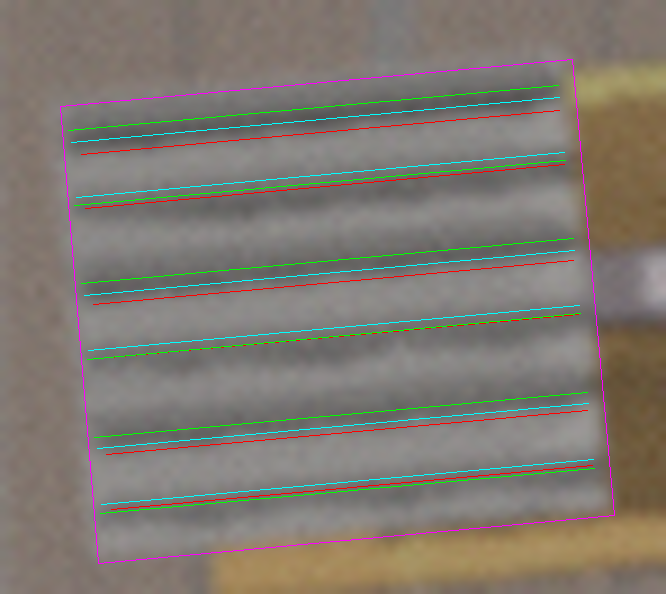

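View pics/e2.png

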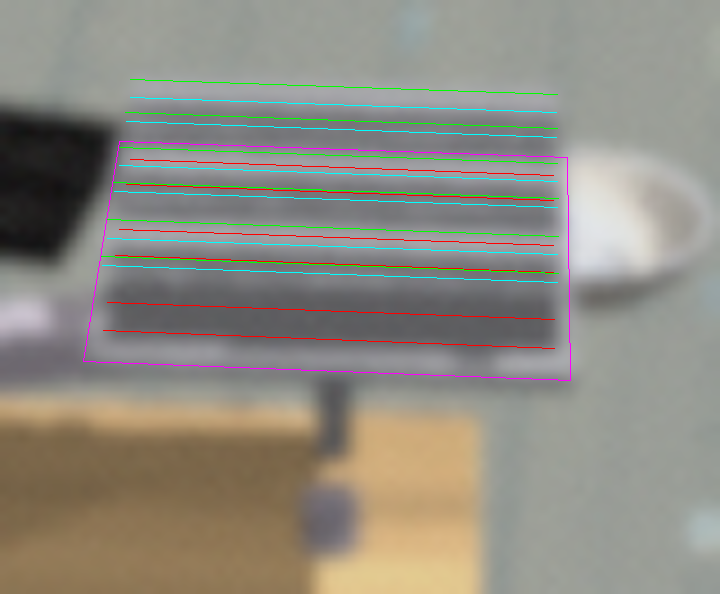

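```bash
cat > m3.py <<'E'
from h import *
# sub-pixel dark lines, top view
g=cv2.GaussianBlur(cv2.cvtColor(cv2.imread('pics/top0.png'),cv2.COLOR_BGR2GRAY).astype(float),(0,0),.6)
Ll=[(70,133),(77,205),(85,285),(90,355),(98,435),(105,512)];Lr=[(560,88),(565,163),(572,240),(580,322),(590,393),(600,470)]
o1=(272,153);lines=[]
for a,b in zip(uc(Ll,9,o1),uc(Lr,9,o1)):
    xs=np.arange(np.ceil(a[0])+2,b[0]-2);ys=[]
    for x in xs:
        y0=a[1]+(b[1]-a[1])*(x-a[0])/(b[0]-a[0]); yy=np.arange(y0-2.5,y0+2.6,.25)
        v=np.array([np.interp(y,np.arange(400),g[:,int(x)]) for y in yy]); w=np.clip(np.median(v)-v,0,None); ys.append((w*yy).sum()/w.sum())
    p=np.polyfit(xs,ys,1); res=np.polyval(p,xs)-ys; lines.append((xs[0],np.polyval(p,xs[0]),xs[-1],np.polyval(p,xs[-1])))
    print('slope deg',np.degrees(np.arctan(p[0])).round(2),'mid',np.polyval(p,308).round(2),'rms',res.std().round(2))
# back-project onto z=160 and print yaw
def ray(n,uv,z):
    return least_squares(lambda X:(proj(n,np.r_[X,z])-uv).ravel(),[600,0]).x
for l in lines:
    A=ray('top',l[:2],158);B=ray('top',l[2:],158); d=A-B; print('yaw',np.degrees(np.arctan2(-d[0],d[1])).round(2),'x at mid y=-59:',np.round(B[0]+(A[0]-B[0])*(-59-B[1])/(A[1]-B[1]),1))
E
python3 m3.py
python3 - <<'E'
import cv2
b=cv2.imread('pics/scene0.png')
cv2.imwrite('pics/d3.png',cv2.resize(b[205:262,212:357],None,fx=5.5,fy=5.5,interpolation=cv2.INTER_CUBIC))
E
```

```text
slope deg -5.58 mid 165.22 rms 0.11
slope deg -5.28 mid 173.85 rms 0.27
slope deg -5.66 mid 181.9 rms 0.1
slope deg -5.01 mid 190.66 rms 0.33
slope deg -5.6 mid 198.71 rms 0.18
slope deg -5.44 mid 207.49 rms 0.28
yaw 4.09 x at mid y=-59: 658.2
yaw 3.79 x at mid y=-59: 635.9
yaw 4.18 x at mid y=-59: 615.2
yaw 3.52 x at mid y=-59: 592.8
yaw 4.11 x at mid y=-59: 572.2
yaw 3.95 x at mid y=-59: 549.8
```

View pics/d3.png

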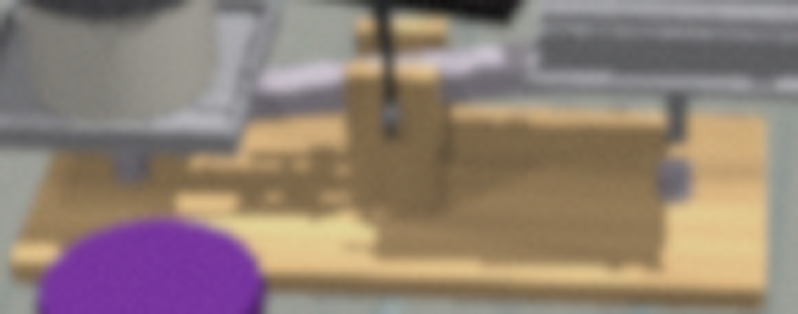

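```bash
cat > m4.py <<'E'
from h import *
def ray(n,uv,z): return least_squares(lambda X:(proj(n,np.r_[X,z])-uv).ravel(),[600,0]).x
o=uc
def yw(A,B):
    d=A-B; return np.degrees(np.arctan2(-d[0],d[1])).round(2)
for nm,l,r,z in(('far lip',(137,80),(556,87),162),('bright2 top',(125,150),(556,157),150),('plate near',(85,350),(572,355),132),('plate bottom',(85,372),(572,380),126)):
    a,b=uc([l,r],9,(298,180)); print(nm,yw(ray('scene',b,z),ray('scene',a,z)),ray('scene',a,z).round(1),ray('scene',b,z).round(1))
a,b=uc([(15,262),(765,290)],5.5,(212,205)); print('board near scene',yw(ray('scene',b,15),ray('scene',a,15)))
a,b=uc([(680,252),(125,305)],4,(265,140)); print('board robot-side top',yw(ray('top',b,15),ray('top',a,15)))
# sub-pixel scene rows of strong edges
g=cv2.GaussianBlur(cv2.cvtColor(cv2.imread('pics/scene0.png'),cv2.COLOR_BGR2GRAY).astype(float),(0,0),.6)
for name,l,r in(('far band',(140,98),(550,100)),('b2',(130,160),(550,168)),('b3',(120,235),(550,243)),('near plate',(110,358),(560,362))):
    a,b=uc([l,r],9,(298,180)); xs=np.arange(np.ceil(a[0])+1,b[0]-1);ys=[]
    for x in xs:
        y0=a[1]+(b[1]-a[1])*(x-a[0])/(b[0]-a[0]); yy=np.arange(y0-3,y0+3.1,.25)
        v=np.interp(yy,np.arange(400),g[:,int(x)]); w=np.clip(v-np.median(v),0,None); ys.append((w*yy).sum()/w.sum())
    p=np.polyfit(xs,ys,1); A=np.array([xs[0],np.polyval(p,xs[0])]);B=np.array([xs[-1],np.polyval(p,xs[-1])])
    print(name,'slope',p[0].round(4),'rms',(np.polyval(p,xs)-ys).std().round(2),'yaw@150',yw(ray('scene',B,150),ray('scene',A,150)),'row@336',np.polyval(p,336).round(2))
E
python3 m4.py
```

```text
far lip 5.91 [ 555.2 -130.5] [541.1   6.4]
bright2 top 6.0 [ 580.4 -130.8] [565.7   8.5]
plate near 6.73 [ 672.  -129.8] [654.3  19.7]
plate bottom 6.1 [ 675.2 -129.4] [659.2  20.2]
board near scene 4.3
board robot-side top 3.97
far band slope 0.0277 rms 0.13 yaw@150 4.65 row@336 189.26
b2 slope 0.0317 rms 0.06 yaw@150 4.29 row@336 197.98
b3 slope 0.0323 rms 0.05 yaw@150 4.31 row@336 206.04
near plate slope 0.0122 rms 0.59 yaw@150 6.53 row@336 220.37
```

```bash
python3 -m inch '[[[-0.005,0.048,0,-4.1,-0.06],[-0.005,0.048,0,-4.1,-0.06],[-0.005,0.048,0,-4.1,-0.06],[-0.005,0.048,0,-4.1,-0.06],[-0.005,0.048,0,-4.1,-0.06],[-0.005,0.048,0,-4.1,-0.06],[-0.005,0.048,0,-4.1,-0.06],[-0.005,0.048,0,-4.1,-0.06],[-0.005,0.048,0,-4.1,-0.06],[-0.005,0.048,0,-4.1,-0.06],[0,0.048,0,-4.1,-0.06],[0,0.048,0,-4.1,-0.06],[0,0.048,0,-4.1,-0.06],[0,0.048,0,-4.1,-0.06],[0,0.048,0,-4.1,-0.06],[0,0.048,0,-4.1,-0.06],[0,0.048,0,-4.1,-0.06],[0,0.048,0,-4.1,-0.06],[0,0.048,0,-4.1,-0.06],[0,0.048,0,-4.1,-0.06]]]' 40
cat >> h.py <<'E'
def plan(target,az):
    "tool-frame shift (mm) and spin to bring the TCP to target with tool z at azimuth az (deg)"
    p,M=hand(); cur=np.degrees(np.arctan2(M[1,2],M[0,2])); dsp=-((az-cur+90)%180-90)
    d=np.array(target)-p
    print('pos',p.round(1),'az',cur.round(2),'world d',d.round(1),'tool d now',(M.T@d).round(1),'spin',round(dsp,2))
    Mf=M@R.from_euler('x',dsp,degrees=True).as_matrix(); print('tool d after spin',(Mf.T@d).round(1))
E
python3 -c "
from h import *
st();plan((546.1,303.1,180),22)"
```

```text
clock: 2.1
position: [691.3, 75.4, 280.6]
eef_rot: [-0.114, 1.569, 0.114]
contact_force: [0.9, -0.1, -0.4]
width: 0.473
{'clock': 2.1, 'position': [691.2578, 75.4164, 280.6247], 'eef_rot': [-0.1139, 1.5686, 0.1138], 'contact_force': [0.8606, -0.0874, -0.4311], 'width': 0.4733, 'joints': [0.0336, 0.5959, -0.3908, 1.287, 0.2235, 1.3019, -0.2105]}
pos [691.3  75.4 280.6] az 8.31 world d [-145.2  227.7 -100.6] tool d now [ 100.7  246.3 -110.7] spin -13.69
tool d after spin [100.7 265.5 -49.2]
```

```bash
python3 -m inch '[[[0.01,0.043,-0.013,-2.28,-0.06],[0.01,0.043,-0.013,-2.28,-0.06],[0.01,0.043,-0.013,-2.28,-0.06],[0.01,0.043,-0.013,-2.28,-0.06],[0.01,0.043,-0.013,-2.28,-0.06],[0.01,0.043,-0.013,-2.29,-0.06],[0.02,0,0,0,-0.06],[0.02,0,0,0,-0.06],[0,0,0,0,-0.06],[0,0,0,0,-0.06]]]' 40
python3 -c "
from h import *
plan((546.1,303.1,180),22)
a=snap('top','t1');b=snap('scene','s1')
cv2.imwrite('pics/t1c.png',cv2.resize(a[180:300,130:290,::-1],None,fx=5,fy=5,interpolation=cv2.INTER_CUBIC))
cv2.imwrite('pics/s1c.png',cv2.resize(b[130:260,385:505,::-1],None,fx=4.5,fy=4.5,interpolation=cv2.INTER_CUBIC))
"
```

```text
clock: 3.1
position: [554.3, 304.6, 181.3]
eef_rot: [-0.299, 1.551, 0.298]
contact_force: [0.7, 0.4, 1.0]
width: 0.476
pos [554.3 304.6 181.3] az 21.81 world d [-8.2 -1.5 -1.3] tool d now [ 1.3  1.7 -8.2] spin -0.19
tool d after spin [ 1.3  1.7 -8.2]
```

View pics/t1c.png

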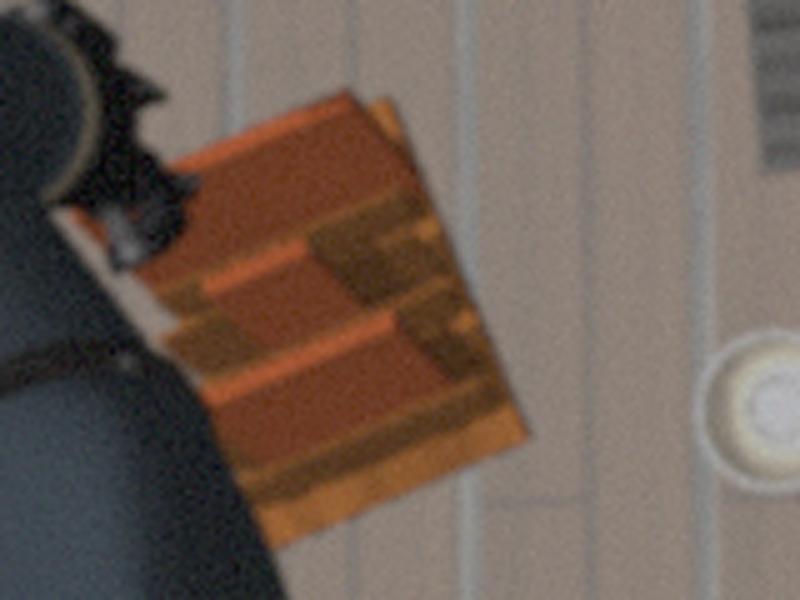

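View pics/s1c.png

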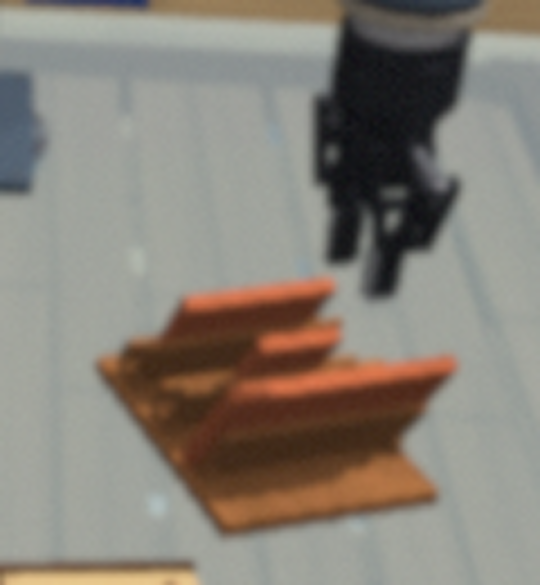

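```bash
python3 -m inch '[[[0.015,0.0017,-0.004,-0.2,-0.06],[0.015,0,-0.004,0,-0.06],[0.015,0,0,0,-0.06],[0.015,0,0,0,-0.06],[0.012,0,0,0,-0.06],[0.01,0,0,0,-0.06],[0.01,0,0,0,-0.06],[0.005,0,0,0,-0.06],[0,0,0,0,-0.06],[0,0,0,0,-0.06]]]' 30
python3 -c "
from h import *
st();plan((546.1,303.1,84),22)
b=snap('scene','s2')
cv2.imwrite('pics/s2c.png',cv2.resize(b[130:260,385:505,::-1],None,fx=4.5,fy=4.5,interpolation=cv2.INTER_CUBIC))
"
```

```text
clock: 4.2
position: [546.4, 303.7, 84.6]
eef_rot: [-0.302, 1.549, 0.302]
contact_force: [-1.0, -0.1, 0.2]
width: 0.473
{'clock': 4.2, 'position': [546.379, 303.6642, 84.5731], 'eef_rot': [-0.3016, 1.5493, 0.3019], 'contact_force': [-0.9888, -0.0661, 0.1853], 'width': 0.4734, 'joints': [-0.3241, 0.6793, -0.4209, 1.7301, 0.3624, 0.8096, -0.5303]}
pos [546.4 303.7  84.6] az 22.04 world d [-0.3 -0.6 -0.6] tool d now [ 0.6 -0.4 -0.5] spin 0.04
tool d after spin [ 0.6 -0.4 -0.5]
```

View pics/s2c.png

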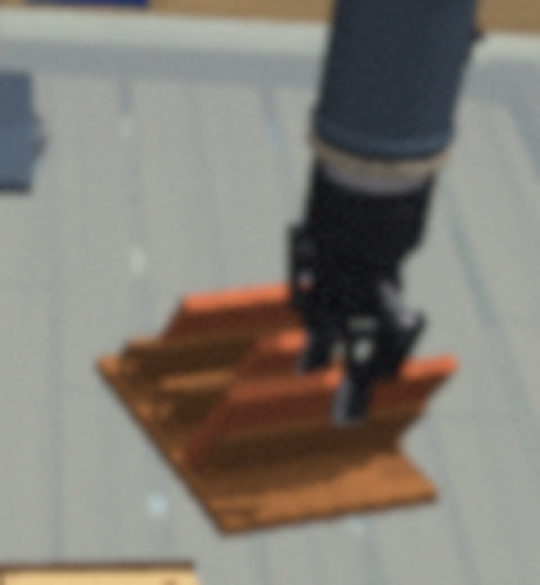

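```bash
python3 -m inch '[[[0,0,0,0,-0.3],[0,0,0,0,-0.3],[0,0,0,0,-0.3]]]' 25; python3 -m inch '[[[0,0,0,0,-1],[0,0,0,0,-1],[0,0,0,0,-1]]]' 25
```

```text
clock: 4.55
position: [546.3, 303.5, 84.6]
eef_rot: [-0.302, 1.549, 0.302]
contact_force: [0.5, -0.4, -0.8]
width: 0.348
clock: 4.85
position: [546.3, 303.5, 84.9]
eef_rot: [-0.302, 1.549, 0.302]
contact_force: [-1.3, -1.1, 5.7]
width: 0.286
```

```bash
python3 -m inch '[[[-0.0035,0,0.002,0,-1],[-0.0035,0,0.002,0,-1],[-0.0035,0,0.002,0,-1],[-0.0035,0,0.002,0,-1]]]' 30
python3 -c "
from h import *
b=snap('scene','s3')
cv2.imwrite('pics/s3c.png',cv2.resize(b[130:260,385:505,::-1],None,fx=4.5,fy=4.5,interpolation=cv2.INTER_CUBIC))
"
```

```text
clock: 5.25
position: [549.8, 304.4, 96.5]
eef_rot: [-0.305, 1.558, 0.3]
contact_force: [-8.4, -3.3, -3.4]
width: 0.269
```

View pics/s3c.png

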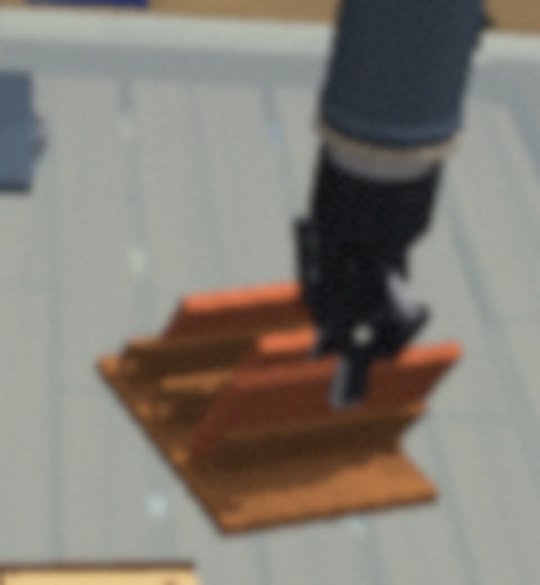

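```bash
python3 -m inch '[[[-0.004,0,0.001,0,-1],[-0.004,0,0.001,0,-1],[-0.004,0,0,0,-1],[-0.004,0,-0.001,0,-1]]]' 30
python3 -c "
from h import *
b=snap('scene','s4')
cv2.imwrite('pics/s4c.png',cv2.resize(b[130:260,385:505,::-1],None,fx=4.5,fy=4.5,interpolation=cv2.INTER_CUBIC))
"
```

```text
clock: 5.7
position: [551.2, 305.0, 112.6]
eef_rot: [-0.305, 1.557, 0.3]
contact_force: [-6.9, -2.7, -3.7]
width: 0.239
```

View pics/s4c.png

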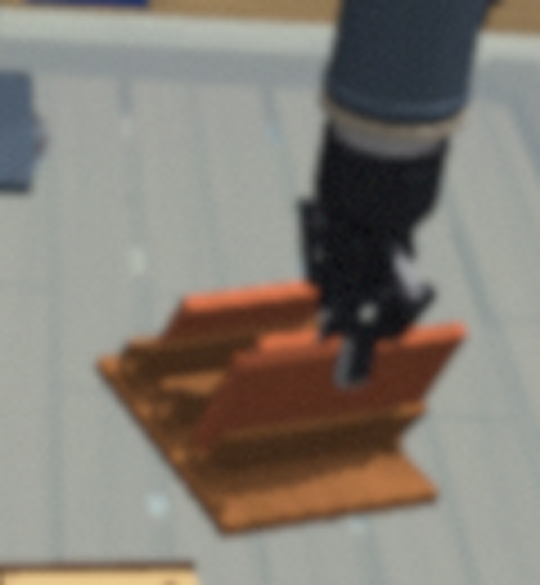

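```bash
python3 -m inch '[[[-0.003,0,-0.003,0,-1],[-0.003,0,-0.004,0,-1],[-0.003,0,-0.004,0,-1],[-0.003,0,-0.004,0,-1],[-0.003,0,-0.004,0,-1],[-0.003,0,-0.004,0,-1],[0,0,0,0,-1]]]' 35
python3 -c "
from h import *
b=snap('scene','s5')
cv2.imwrite('pics/s5c.png',cv2.resize(b[130:260,385:505,::-1],None,fx=4.5,fy=4.5,interpolation=cv2.INTER_CUBIC))
"
```

```text
clock: 6.45
position: [531.0, 297.0, 131.6]
eef_rot: [-0.304, 1.554, 0.301]
contact_force: [-6.3, -2.3, -0.9]
width: 0.133
```

View pics/s5c.png

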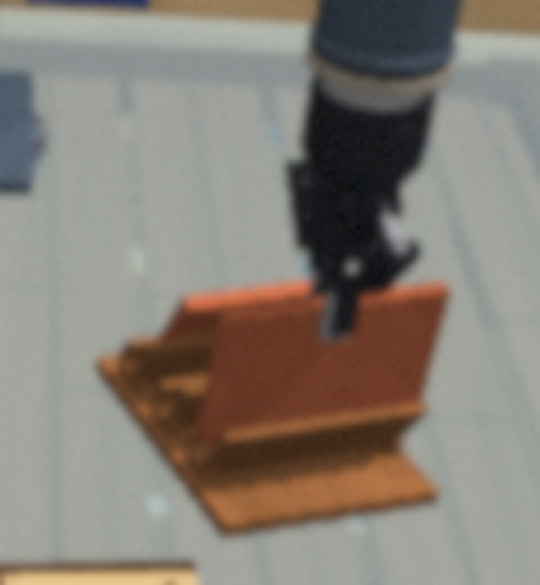

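```bash
python3 -m inch '[[[0,0,0,0,-1],[-0.005,0,0,0,-1],[-0.01,0,0,0,-1],[-0.02,0,0,0,-1],[-0.025,0,0,0,-1],[-0.025,0,0,0,-1],[-0.025,0,0,0,-1],[-0.025,0,0,0,-1],[-0.01,0,0,0,-1],[0,0,0,0,-1]]]' 60
python3 -c "
from h import *
plan((604.7,-59.2,275),4.15)
b=snap('scene','s6')
cv2.imwrite('pics/s6c.png',cv2.resize(b[60:230,385:525,::-1],None,fx=4,fy=4,interpolation=cv2.INTER_CUBIC))
"
```

```text
clock: 7.5
position: [534.0, 298.7, 278.8]
eef_rot: [-0.301, 1.547, 0.302]
contact_force: [0.7, -0.9, -5.2]
width: 0.126
pos [534.  298.7 278.8] az 22.02 world d [  70.7 -357.9   -3.8] tool d now [   3.4 -358.3  -68.6] spin 17.87
tool d after spin [   3.4 -362.1   44.6]
```

View pics/s6c.png

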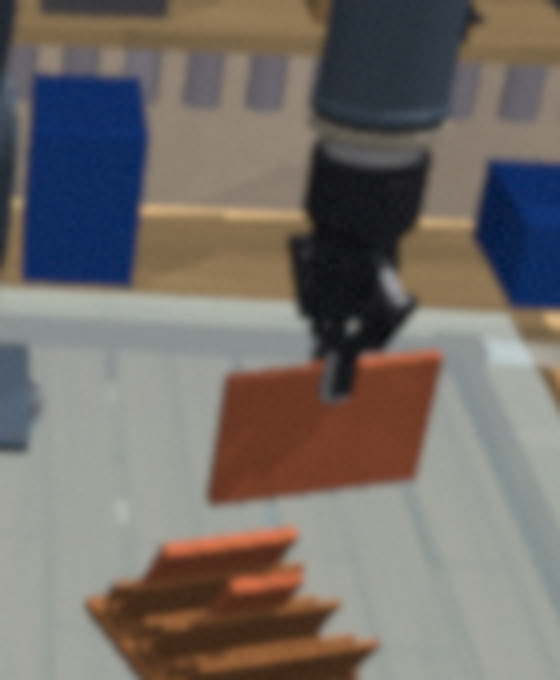

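```bash
python3 -m inch '[[[0,-0.01,0,0,-1],[0,-0.036,-0.001,1.78,-1],[0,-0.036,-0.001,1.79,-1],[0,-0.036,-0.001,1.79,-1],[0,-0.036,-0.001,1.79,-1],[0,-0.036,-0.001,1.79,-1],[0,-0.036,-0.001,1.79,-1],[0,-0.036,-0.001,1.79,-1],[0,-0.036,-0.001,1.79,-1],[0,-0.036,-0.001,1.78,-1],[0,-0.025,-0.001,1.78,-1],[0,-0.005,0,0,-1],[0,0,0,0,-1],[0,0,0,0,-1]]]' 60
python3 -c "
from h import *
plan((604.7,-59.2,275),4.15)
b=snap('scene','s7');a=snap('top','t7')
cv2.imwrite('pics/s7c.png',cv2.resize(b[120:260,270:410,::-1],None,fx=4.2,fy=4.2,interpolation=cv2.INTER_CUBIC))
cv2.imwrite('pics/t7c.png',cv2.resize(a[140:230,260:360,::-1],None,fx=6,fy=6,interpolation=cv2.INTER_CUBIC))
"
```

```text
clock: 8.95
position: [612.9, -54.6, 276.5]
eef_rot: [-0.057, 1.571, 0.059]
contact_force: [-0.0, 1.4, -4.4]
width: 0.124
pos [612.9 -54.6 276.5] az 4.24 world d [-8.2 -4.6 -1.5] tool d now [ 1.5 -4.  -8.5] spin 0.09
tool d after spin [ 1.5 -4.  -8.5]
```

View pics/s7c.png

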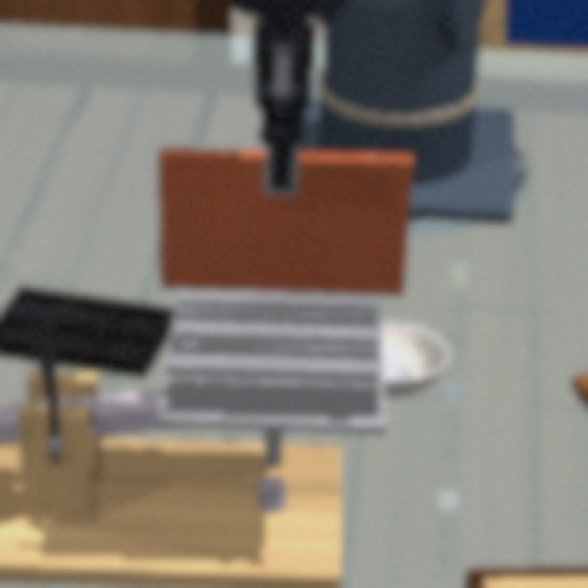

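View pics/t7c.png

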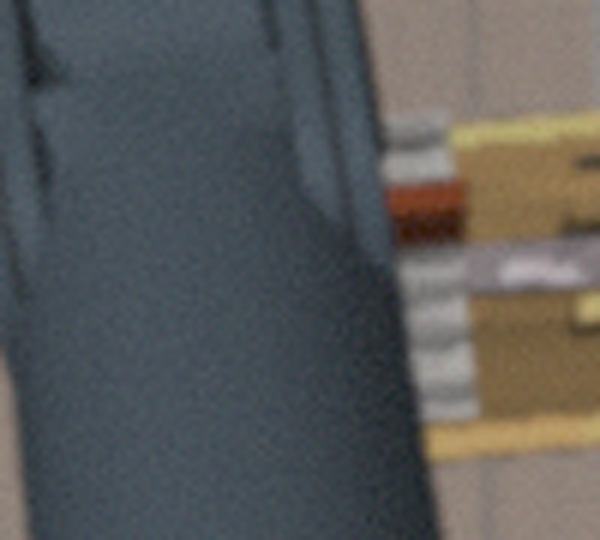

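```bash
python3 -m inch '[[[0.01,-0.002,-0.004,0,-1],[0.01,-0.002,-0.004,0,-1],[0,0,0,0,-1],[0,0,0,0,-1],[0,0,0,0,-1]]]' 60
python3 -c "
from h import *
plan((604.7,-59.2,255),4.15); st()
b=snap('scene','s8');a=snap('top','t8')
cv2.imwrite('pics/s8c.png',cv2.resize(b[150:225,295:380,::-1],None,fx=8,fy=8,interpolation=cv2.INTER_CUBIC))
cv2.imwrite('pics/t8c.png',cv2.resize(a[150:220,315:355,::-1],None,fx=9,fy=9,interpolation=cv2.INTER_CUBIC))
"
```

```text
clock: 9.55
position: [605.8, -59.9, 257.5]
eef_rot: [-0.057, 1.57, 0.057]
contact_force: [-0.2, 1.1, -3.9]
width: 0.124
pos [605.8 -59.9 257.5] az 4.17 world d [-1.1  0.7 -2.5] tool d now [ 2.5  0.7 -1.1] spin 0.02
tool d after spin [ 2.5  0.7 -1.1]
{'clock': 9.55, 'position': [605.8008, -59.8582, 257.5347], 'eef_rot': [-0.0571, 1.5695, 0.0572], 'contact_force': [-0.2428, 1.0735, -3.9157], 'width': 0.1239, 'joints': [0.2523, 0.469, -0.3604, 1.5748, 0.1771, 1.1297, -0.0754]}
```

View pics/s8c.png

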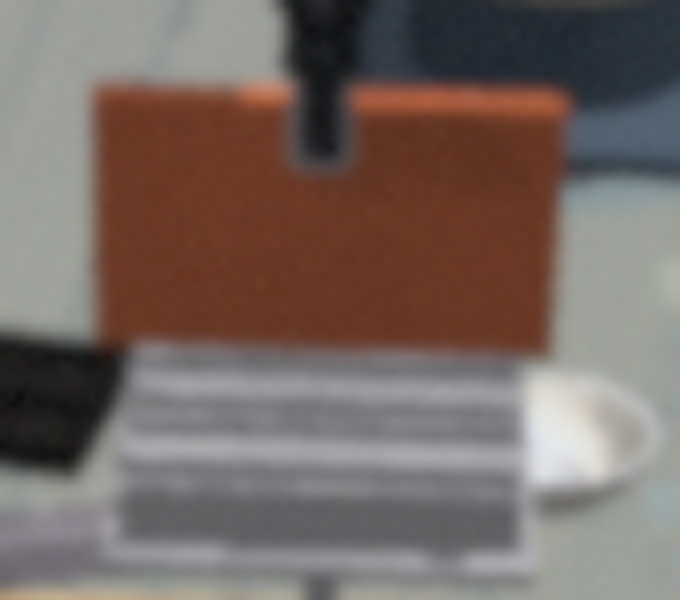

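View pics/t8c.png

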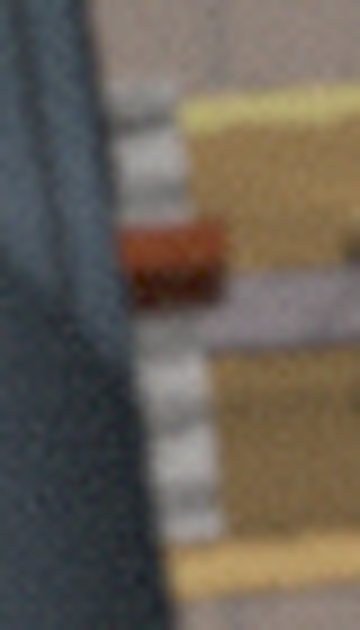

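```bash
cat > m5.py <<'E'
from h import *
p,M=hand(); w,h=162,100
C=np.array([[6,-w/2,h/2],[6,w/2,h/2],[6,w/2,-h/2],[6,-w/2,-h/2],[-6,-w/2,h/2],[-6,w/2,h/2]])
S=uc([(93,103),(568,113),(549,354),(100,346),(97,82),(572,93)],8,(295,150))
def T(q):
    A=R.from_euler('z',4.15+q[3],degrees=True)*R.from_euler('x',q[4],degrees=True)*R.from_euler('y',q[5],degrees=True)
    return p+np.array(q[:3])+A.apply(C)
f=lambda q:np.r_[(proj('scene',T(np.r_[0,q]))-S).ravel(),q[2]/2,q[4]/2]
r=least_squares(f,[0,-20,0,0,0]); print('dy,dz,dyaw,roll,pitch',r.x.round(2),'res px',r.fun.round(1).reshape(-1,2).tolist())
q=np.r_[0,r.x]; print('centre',(p+q[:3]).round(1),'bottom z corners',T(q)[2:4].round(1).tolist(),'top behind TCP',(q[2]+h/2))
t=proj('top',T(q)); t9=(t-np.array([315,150])+.5)*9-.5; print('top pred px in t8c',t9.round(0).tolist())
E
python3 m5.py
```

```text
dy,dz,dyaw,roll,pitch [  1.2  -26.35   0.46   0.13   1.47] res px [[-0.2, -0.6], [0.3, -0.4], [0.8, 0.9], [-0.4, 0.4], [-0.3, -0.0], [-0.3, -0.0], [0.2, 0.7]]
centre [605.9 -58.6 231.3] bottom z corners [[604.0, 22.6, 181.3], [617.1, -138.9, 181.0]] top behind TCP 23.645512556978137
top pred px in t8c [[229.0, 209.0], [-405.0, 276.0], [-354.0, 329.0], [224.0, 267.0], [234.0, 255.0], [-400.0, 323.0]]
```

```bash
cat > m6.py <<'E'
from h import *
a=cv2.imread('pics/t8.png').astype(float)[:,:,::-1]
p,M=hand()
rg=a[:,:,0]-a[:,:,2]; 
for c in range(329,341): print(c,rg[168:188,c].round().astype(int).tolist())
print('R');
for c in range(329,341): print(c,a[168:188,c,0].round().astype(int).tolist())
A=R.from_euler('z',4.17,degrees=True)
for nm,pt in(('+x top',(6,-76,23.6)),('-x top',(-6,-76,23.6)),('-x bot',(-6,-76,-76.4)),('+x top end',(6,-81+1.2,23.6)),('-x bot end',(-6,-81+1.2,-76.4))):
    print(nm,proj('top',p+A.apply(pt)).round(2))
E
python3 m6.py
```

```text
329 [3, 3, 3, 2, 1, 6, 19, 41, 66, 85, 72, 56, 39, 16, 11, 7, 1, 3, -8, -8]
330 [4, 4, 3, 4, 0, 6, 19, 44, 70, 82, 81, 68, 57, 48, 32, 24, 18, 3, 2, 0]
331 [4, 7, 4, 2, 3, 8, 19, 46, 75, 83, 80, 64, 46, 45, 35, 34, 16, 8, 3, 4]
332 [6, 4, 4, 4, 2, 7, 21, 51, 74, 83, 81, 66, 46, 35, 44, 30, 19, 10, 3, 2]
333 [8, 4, 3, 3, 3, 10, 22, 53, 77, 80, 75, 59, 41, 38, 39, 26, 20, 10, 6, 4]
334 [10, 9, 7, 3, 7, 15, 29, 55, 78, 83, 80, 64, 45, 34, 38, 27, 19, 7, 3, 5]
335 [23, 26, 22, 23, 20, 21, 36, 62, 79, 86, 77, 59, 41, 40, 36, 25, 13, 7, 5, 4]
336 [51, 50, 52, 49, 42, 38, 52, 66, 81, 82, 68, 64, 48, 42, 40, 23, 14, 7, 5, 5]
337 [65, 61, 59, 59, 59, 55, 64, 77, 83, 85, 74, 57, 65, 28, 37, 23, 12, 7, 9, 4]
338 [65, 62, 60, 61, 58, 59, 66, 74, 81, 77, 71, 55, 35, 36, 24, 16, 9, 9, 4, 6]
339 [61, 63, 61, 61, 57, 56, 64, 69, 80, 76, 65, 48, 37, 25, 19, 19, 7, 3, 5, 3]
340 [66, 65, 63, 58, 61, 59, 60, 64, 67, 68, 59, 49, 29, 20, 12, 8, 7, 6, 7, 5]
R
329 [152, 140, 128, 118, 113, 126, 130, 119, 116, 121, 115, 99, 79, 61, 53, 58, 58, 72, 76, 74]
330 [156, 143, 131, 123, 121, 128, 131, 124, 126, 122
[... 472 characters left out ...]
, 138, 124, 124, 120, 108, 92, 72, 58, 58, 66, 80, 98, 111, 115]
336 [145, 137, 132, 129, 132, 134, 129, 121, 117, 118, 114, 92, 69, 54, 57, 67, 89, 104, 117, 116]
337 [140, 139, 141, 135, 132, 126, 118, 121, 121, 121, 113, 88, 65, 57, 57, 67, 95, 113, 128, 123]
338 [140, 138, 138, 134, 134, 128, 121, 121, 119, 119, 101, 89, 68, 63, 62, 69, 101, 127, 129, 124]
339 [140, 139, 136, 134, 132, 128, 120, 121, 122, 117, 109, 86, 79, 80, 78, 93, 113, 123, 133, 127]
340 [147, 141, 137, 135, 133, 130, 126, 120, 130, 121, 122, 112, 103, 106, 109, 109, 125, 130, 132, 122]
+x top [[338.42 173.76]]
-x top [[338.94 178.95]]
-x bot [[338.5  183.88]]
+x top end [[340.07 173.6 ]]
-x bot end [[340.01 183.73]]
```

```bash
cat > m7.py <<'E'
from h import *
g=cv2.cvtColor(cv2.imread('pics/scene0.png'),cv2.COLOR_BGR2GRAY).astype(float)
# average along lines with slope .032 around col 336
rows=np.arange(184,226,.5); prof=[]
cols=np.arange(316,357)
for r in rows: prof.append(np.mean([np.interp(r+.032*(c-336),np.arange(400),g[:,c]) for c in cols]))
for i in range(0,len(rows),2): print(rows[i],round(prof[i],1),'|',round(prof[i+1],1),end='   ')
print()
q0=np.array([604.9,-59.2,133.]);A=R.from_euler('z',4.15,degrees=True)
def row(x,z,n='scene',col=336):
    u=proj(n,q0+A.apply([[x,-60,z],[x,60,z]])); return np.interp(col,u[np.argsort(u[:,0]),0],u[np.argsort(u[:,0]),1])
for s in(-44,0,44): print(s,[(nm,round(float(row(s+x,z)),2)) for nm,x,z in(('lip-11',-11,29),('-8@24',-8,24),('-8@10',-8,10),('-8@0',-8,0),('lip+11',11,29),('8@24',8,24),('8@0',8,0))])
print('plate +67',row(67,0),row(67,-4), 'd row/dx',row(1,0)-row(0,0),'d row/dz',row(0,1)-row(0,0))
g=cv2.cvtColor(cv2.imread('pics/top0.png'),cv2.COLOR_BGR2GRAY).astype(float)
rows=np.arange(156,218,.5); prof=[];cols=np.arange(286,332)
for r in rows: prof.append(np.mean([np.interp(r-.098*(c-308),np.arange(400),g[:,c]) for c in cols]))
print('TOP')
for i in range(0,len(rows),2): print(rows[i],round(prof[i],1),'|',round(prof[i+1],1),end='   ')
print()
for s in(44,0,-44): print(s,[(nm,round(float(row(s+x,z,'top',308)),2)) for nm,x,z in(('lip11',11,29),('8@24',8,24),('8@0',8,0),('-8@0',-8,0),('-8@24',-8,24),('lip-11',-11,29),('-11@0',-11,0))])
print('plate',row(67,0,'top',308),row(-67,0,'top',308),'drow/dx',row(1,0,'top',308)-row(0,0,'top',308))
E
python3 m7.py
```

```text
184.0 156.1 | 156.1   185.0 156.1 | 156.0   186.0 156.0 | 156.1   187.0 156.6 | 157.7   188.0 159.3 | 161.6   189.0 164.0 | 165.5   190.0 164.5 | 161.4   191.0 154.4 | 145.2   192.0 135.6 | 127.4   193.0 123.8 | 123.2   194.0 122.9 | 122.4   195.0 122.0 | 123.4   196.0 130.5 | 139.9   197.0 149.5 | 157.1   198.0 159.0 | 156.5   199.0 148.6 | 138.7   200.0 129.6 | 123.0   201.0 122.1 | 123.4   202.0 123.5 | 122.7   203.0 121.6 | 122.4   204.0 129.3 | 138.9   205.0 149.2 | 157.3   206.0 159.8 | 158.1   207.0 150.7 | 140.8   208.0 130.3 | 122.2   209.0 119.2 | 119.7   210.0 121.7 | 121.8   211.0 118.2 | 111.9   212.0 105.0 | 99.3   213.0 96.0 | 94.4   214.0 94.0 | 94.0   215.0 93.9 | 93.6   216.0 94.2 | 96.0   217.0 100.8 | 108.2   218.0 118.8 | 130.3   219.0 138.8 | 143.0   220.0 141.1 | 135.7   221.0 129.9 | 126.4   222.0 128.6 | 133.5   223.0 139.3 | 144.8   224.0 148.6 | 152.0   225.0 155.6 | 158.8   
-44 [('lip-11', 189.14), ('-8@24', 191.11), ('-8@10', 195.2), ('-8@0', 198.09), ('lip+11', 192.89), ('8@24', 193.85), ('8@0', 200.87)]
0 [('lip-11', 196.76), ('-8@24', 198.79), ('-8@10
[... 1464 characters left out ...]
3.6   208.0 114.5 | 118.4   209.0 124.3 | 130.1   210.0 134.4 | 136.1   211.0 134.8 | 131.5   212.0 127.9 | 125.8   213.0 126.2 | 128.6   214.0 131.8 | 134.8   215.0 136.7 | 137.5   216.0 137.5 | 136.0   217.0 133.2 | 129.2   
44 [('lip11', 164.27), ('8@24', 165.74), ('8@0', 167.19), ('-8@0', 173.28), ('-8@24', 171.95), ('lip-11', 172.84), ('-11@0', 174.42)]
0 [('lip11', 181.44), ('8@24', 182.85), ('8@0', 183.96), ('-8@0', 190.08), ('-8@24', 189.1), ('lip-11', 190.06), ('-11@0', 191.23)]
-44 [('lip11', 198.71), ('8@24', 200.06), ('8@0', 200.82), ('-8@0', 206.98), ('-8@24', 206.34), ('lip-11', 207.39), ('-11@0', 208.13)]
plate 161.50015795864385 212.76028308632178 drow/dx -0.38250570122750105
```

```bash
python3 -m inch '[[[0.006,0,0.0005,0,-1],[0.006,0.0005,0,0,-1],[0.004,0,0,0,-1],[0.003,0,0,0,-1],[0.003,0,0,0,-1],[0.003,0,0,0,-1],[0,0,0,0,-1]]]' 60
python3 -c "
from h import *
st()
b=snap('scene','s9');a=snap('top','t9')
cv2.imwrite('pics/s9c.png',cv2.resize(b[155:230,295:380,::-1],None,fx=8,fy=8,interpolation=cv2.INTER_CUBIC))
cv2.imwrite('pics/t9c.png',cv2.resize(a[150:220,315:355,::-1],None,fx=9,fy=9,interpolation=cv2.INTER_CUBIC))
"
```

```text
clock: 10.35
position: [605.9, -59.5, 231.9]
eef_rot: [-0.057, 1.571, 0.057]
contact_force: [0.1, 0.5, -3.6]
width: 0.128
{'clock': 10.35, 'position': [605.9036, -59.485, 231.8855], 'eef_rot': [-0.057, 1.5705, 0.0571], 'contact_force': [0.0975, 0.48, -3.5963], 'width': 0.1282, 'joints': [0.2489, 0.4903, -0.3566, 1.6116, 0.188, 1.0742, -0.0864]}
```

View pics/s9c.png

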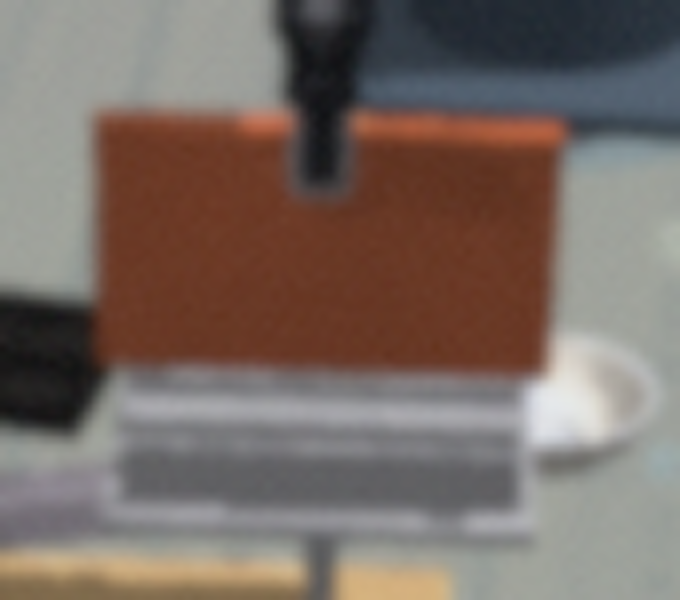

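View pics/t9c.png

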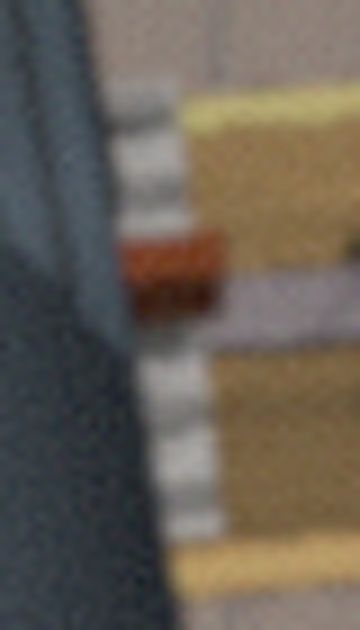

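```bash
python3 -m inch '[[[0.003,0,0.0003,0,-1],[0.003,0,0,0,-1],[0.003,0,0,0,-1],[0.003,0,0,0,-1],[0,0,0,0,-1]]]' 60;  python3 -m inch '[[[0.003,0,0,0,-1],[0.003,0,0,0,-1],[0,0,0,0,-1]]]' 60
python3 -c "
from h import *
st()
b=snap('scene','s10')
cv2.imwrite('pics/s10c.png',cv2.resize(b[155:230,295:380,::-1],None,fx=8,fy=8,interpolation=cv2.INTER_CUBIC))
"
```

```text
clock: 10.95
position: [606.0, -59.5, 219.7]
eef_rot: [-0.057, 1.571, 0.057]
contact_force: [0.6, -0.8, -4.4]
width: 0.126
clock: 11.25
position: [606.1, -59.5, 213.8]
eef_rot: [-0.057, 1.571, 0.057]
contact_force: [-1.1, -0.3, -3.9]
width: 0.126
{'clock': 11.25, 'position': [606.0506, -59.4588, 213.7962], 'eef_rot': [-0.057, 1.5708, 0.0571], 'contact_force': [-1.1329, -0.2561, -3.8923], 'width': 0.1258, 'joints': [0.2465, 0.5065, -0.3534, 1.636, 0.1964, 1.035, -0.0943]}
```

View pics/s10c.png

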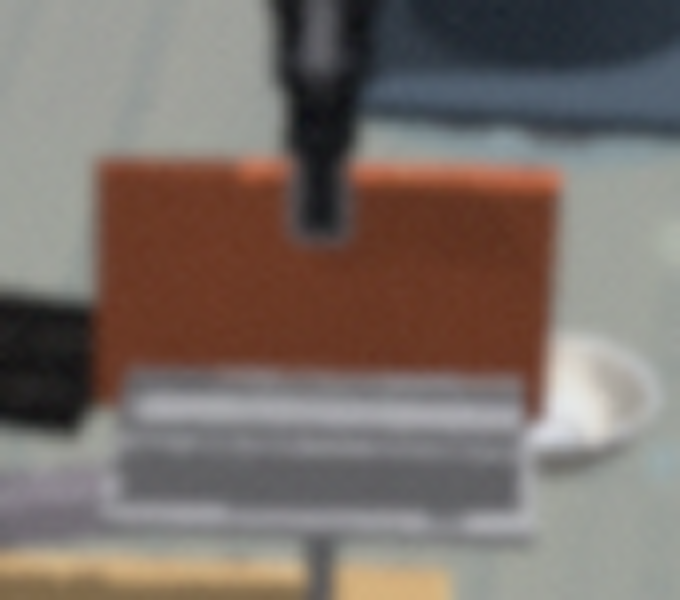

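```bash
for i in 1; do python3 -m inch '[[[0.002,0,0,0,-1],[0,0,0,0,-1]]]' 60|grep -E 'pos|force'; python3 -m inch '[[[0.0015,0,0,0,-1],[0,0,0,0,-1]]]'|grep -E 'pos|force'; python3 -m inch '[[[0.001,0,0,0,-1],[0,0,0,0,-1]]]'|grep -E 'pos|force'; python3 -m inch '[[[0.001,0,0,0,-1],[0,0,0,0,-1]]]'|grep -E 'pos|force'; done
```

```text
position: [606.2, -59.4, 212.1]
contact_force: [-0.0, 0.1, -4.8]
position: [606.2, -59.5, 210.6]
contact_force: [-0.0, 0.0, -3.4]
position: [606.4, -59.4, 209.8]
contact_force: [0.4, -0.5, -2.4]
position: [606.4, -59.5, 208.8]
contact_force: [-0.3, -0.7, -1.9]
```

```bash
for i in 1 2 3 4 ; do python3 -m inch '[[[0.001,0,0,0,-1],[0.001,0,0,0,-1],[0,0,0,0,-1]]]' 60|grep -E 'pos|force';  done
```

```text
position: [606.4, -59.4, 206.7]
contact_force: [1.0, -0.5, -2.5]
position: [606.4, -59.5, 204.7]
contact_force: [0.1, -1.3, -2.9]
position: [606.4, -59.4, 202.7]
contact_force: [0.5, -0.8, -2.7]
position: [606.3, -59.5, 200.7]
contact_force: [-0.1, -0.5, -2.0]
```

```bash
for i in 1 2 3; do python3 -m inch '[[[0.001,0,0,0,-1],[0.001,0,0,0,-1],[0,0,0,0,-1]]]' 60|grep -E 'pos|force';  done
python3 -c "
from h import *
b=snap('scene','s11')
cv2.imwrite('pics/s11c.png',cv2.resize(b[160:250,195:380,::-1],None,fx=4.3,fy=4.3,interpolation=cv2.INTER_CUBIC))
"
```

```text
position: [606.3, -59.4, 198.7]
contact_force: [0.7, -1.4, -0.5]
position: [606.3, -59.5, 196.7]
contact_force: [0.4, -0.3, -0.3]
position: [606.4, -59.5, 194.7]
contact_force: [0.1, -1.9, -0.0]
```

View pics/s11c.png

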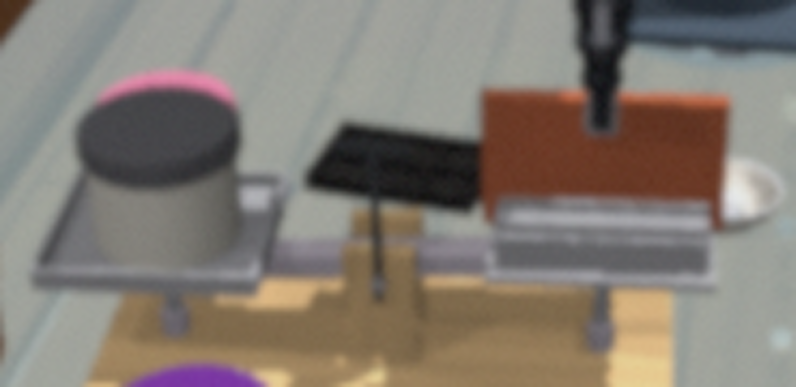

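```bash
python3 -m inch '[[[0,0,0,0,-0.7],[0,0,0,0,-0.66],[0,0,0,0,-0.62],[0,0,0,0,-0.55],[0,0,0,0,-0.48],[0,0,0,0,-0.44],[0,0,0,0,-0.44]]]' 20
python3 -c "
from h import *
b=snap('scene','s12')
cv2.imwrite('pics/s12c.png',cv2.resize(b[160:250,195:380,::-1],None,fx=4.3,fy=4.3,interpolation=cv2.INTER_CUBIC))
"
```

```text
clock: 14.95
position: [606.3, -59.4, 194.8]
eef_rot: [-0.057, 1.57, 0.057]
contact_force: [-0.5, -0.1, 1.0]
width: 0.278
```

View pics/s12c.png

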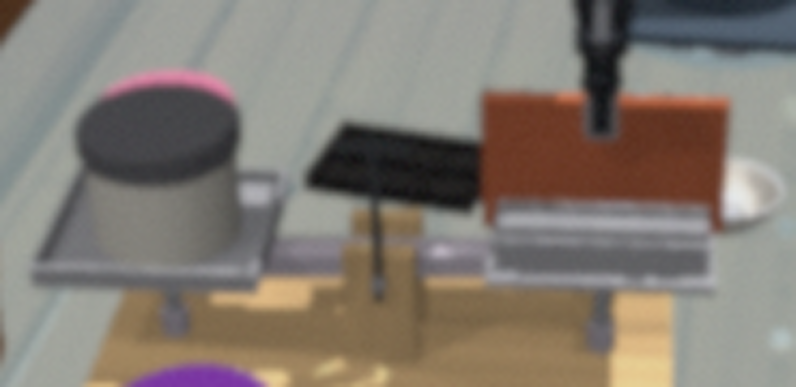

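```bash
python3 -m inch '[[[-0.005,0,0,0,-0.44],[-0.01,0,0,0,-0.44],[-0.02,0,0,0,-0.44],[-0.025,0,0,0,-0.44],[-0.03,0,0,0,-0.44],[-0.015,0.04,0,0,-0.44],[0,0.05,0,-2,-0.06],[0,0.05,0,-2,-0.06],[0,0.05,0,-2,-0.06],[0,0.05,0,-2,-0.06],[0,0.03,0,-2,-0.06],[0,0,0,0,-0.06]]]' 20
cat > m8.py <<'E'
from h import *
import sys
k=sys.argv[1]
b=snap('scene','s'+k);a=snap('top','t'+k)
cv2.imwrite('pics/s%sc.png'%k,cv2.resize(b[160:250,195:380,::-1],None,fx=4.3,fy=4.3,interpolation=cv2.INTER_CUBIC))
cv2.imwrite('pics/t%sc.png'%k,cv2.resize(a[145:225,265:465,::-1],None,fx=4,fy=4,interpolation=cv2.INTER_CUBIC))
g=cv2.cvtColor(b,cv2.COLOR_RGB2GRAY).astype(np.float32); r=cv2.cvtColor(cv2.imread('pics/scene0.png'),cv2.COLOR_BGR2GRAY).astype(np.float32)
def match(x0,x1,y0,y1,nm,s=8):
    t=r[y0:y1,x0:x1]; A=g[y0-14:y1+14,x0-3:x1+3]
    U=lambda z:cv2.resize(z,None,fx=s,fy=s,interpolation=cv2.INTER_CUBIC)
    m=cv2.matchTemplate(U(A),U(t),cv2.TM_CCOEFF_NORMED); _,v,_,l=cv2.minMaxLoc(m); print(nm,'dcol',l[0]/s-3,'drow',l[1]/s-14,'score',round(v,3)); return l[1]/s-14
d=match(309,360,210,223,'slotted pan near wall+plate'); print('slotted pan fell mm',d/.294,'-> tilt',round(-.16+d/.294/150,4))
d=match(213,250,190,232,'container'); c=proj('scene',[[615,-200,60],[615,-200,70]]); k2=(c[0]-c[1])[1]/10; print('container rose mm',-d/k2,'-> tilt',round(-.16-d/k2/150,4))
E
python3 m8.py 13; python3 -c "
from h import *
st()"
```

```text
clock: 16.2
position: [570.1, 214.4, 301.0]
eef_rot: [-0.199, 1.561, 0.204]
contact_force: [0.1, 1.0, 0.3]
width: 0.469
slotted pan near wall+plate dcol 0.0 drow 5.25 score 0.899
slotted pan fell mm 17.857142857142858 -> tilt -0.041
container dcol -0.625 drow -5.25 score 0.993
container rose mm 18.886440613652578 -> tilt -0.0341
{'clock': 16.3, 'position': [572.1292, 208.4986, 300.5148], 'eef_rot': [-0.1951, 1.5613, 0.1948], 'contact_force': [0.3685, -0.8887, 0.4651], 'width': 0.4643, 'joints': [-0.1385, 0.4489, -0.454, 1.5023, 0.2034, 1.2366, -0.3718]}
```

View pics/s13c.png

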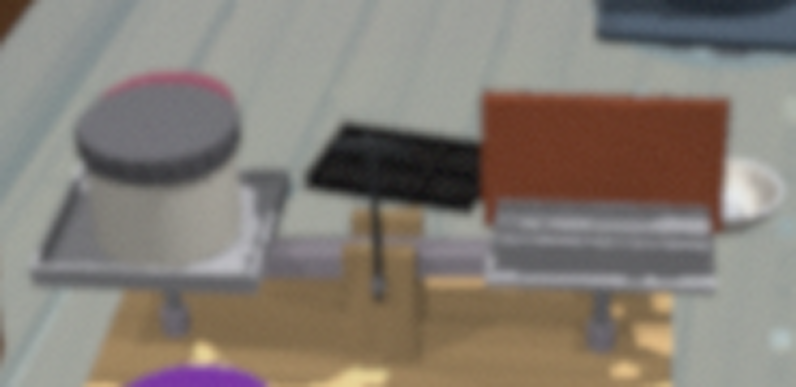

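View pics/t13c.png

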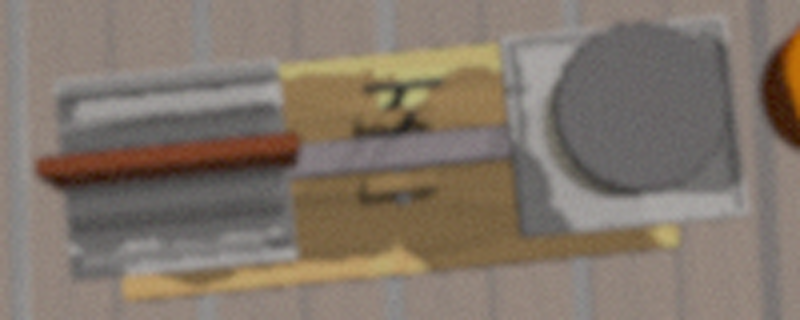

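```bash
python3 m8.py 14; python3 -c "
from h import *
plan((486.1,282.5,165),22)"
```

```text
slotted pan near wall+plate dcol 0.125 drow 5.25 score 0.897
slotted pan fell mm 17.857142857142858 -> tilt -0.041
container dcol -0.625 drow -5.25 score 0.993
container rose mm 18.886440613652578 -> tilt -0.0341
pos [572.8 206.5 300.2] az 14.04 world d [ -86.7   76.  -135.2] tool d now [135.1  94.9 -65.7] spin -7.96
tool d after spin [135.1 103.1 -51.9]
```

```bash
python3 -m inch '[[[0.015,0.025,-0.0147,-2,-0.1],[0.02,0.025,-0.0147,-2,-0.1],[0.025,0.025,-0.0147,-2,-0.1],[0.025,0.025,-0.0147,-2,-0.1],[0.025,0,0,0,-0.1],[0.02,0,0,0,-0.1],[0.005,0,0,0,-0.1],[0,0,0,0,-0.1],[0,0,0,0,-0.1]]]' 20
python3 -c "
from h import *
plan((486.1,282.5,75),22)"
```

```text
clock: 17.3
position: [487.5, 285.9, 165.8]
eef_rot: [-0.302, 1.548, 0.303]
contact_force: [-0.2, -0.1, 0.2]
width: 0.451
pos [487.5 285.9 165.8] az 22.08 world d [ -1.4  -3.4 -90.8] tool d now [90.8 -2.6 -2.7] spin 0.08
tool d after spin [90.8 -2.6 -2.7]
```

```bash
python3 -m inch '[[[0.01,-0.0026,-0.0027,0,-0.1],[0.015,0,0,0,-0.1],[0.012,0,0,0,-0.1],[0,0,0,0,-0.1],[0,0,0,0,-0.1]]]' 20
python3 -c "
from h import *
plan((486.1,282.5,75),22)
b=snap('scene','s15');a=snap('top','t15')
cv2.imwrite('pics/s15c.png',cv2.resize(b[140:250,395:495,::-1],None,fx=5,fy=5,interpolation=cv2.INTER_CUBIC))"
```

```text
clock: 17.8
position: [485.0, 282.8, 127.8]
eef_rot: [-0.304, 1.55, 0.304]
contact_force: [-0.8, 0.3, 0.9]
width: 0.448
pos [485.  282.8 127.8] az 22.17 world d [  1.1  -0.3 -52.8] tool d now [52.8 -0.7  0.9] spin 0.17
tool d after spin [52.8 -0.7  0.9]
```

View pics/s15c.png

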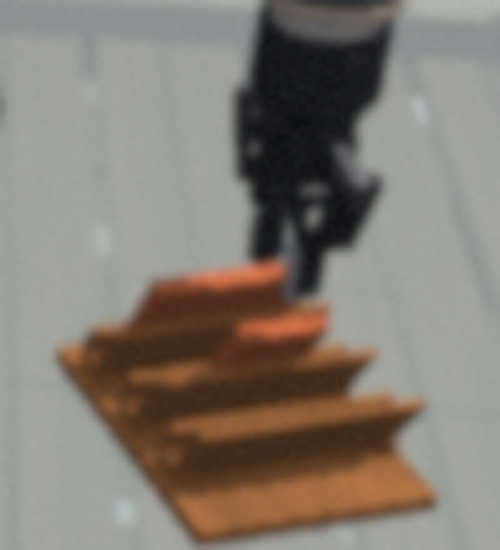

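```bash
python3 -m inch '[[[0.012,-0.0007,0.0009,0,-0.1],[0.012,0,0,0,-0.1],[0.01,0,0,0,-0.1],[0.01,0,0,0,-0.1],[0.006,0,0,0,-0.1],[0.003,0,0,0,-0.1],[0,0,0,0,-0.1],[0,0,0,0,-0.1]]]' 20
python3 -c "
from h import *
plan((486.1,282.5,75),22)
b=snap('scene','s16')
cv2.imwrite('pics/s16c.png',cv2.resize(b[140:250,395:495,::-1],None,fx=5,fy=5,interpolation=cv2.INTER_CUBIC))"
```

```text
clock: 18.7
position: [486.3, 282.7, 75.0]
eef_rot: [-0.303, 1.549, 0.304]
contact_force: [-0.0, 0.1, -0.7]
width: 0.448
pos [486.3 282.7  75. ] az 22.17 world d [-0.2 -0.2 -0. ] tool d now [ 0.  -0.1 -0.2] spin 0.17
tool d after spin [ 0.  -0.1 -0.2]
```

View pics/s16c.png

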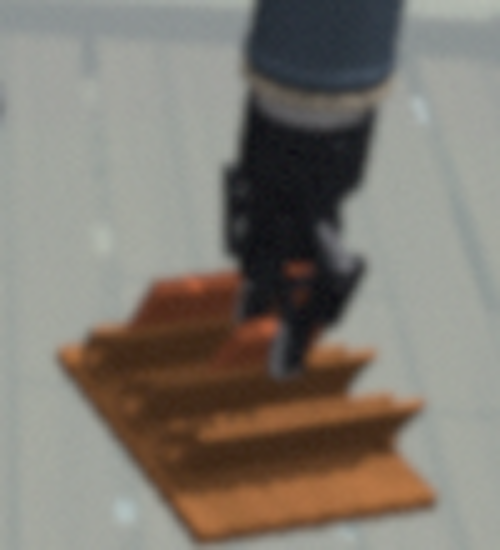

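```bash
python3 -m inch '[[[0,0,0,0,-0.3],[0,0,0,0,-0.3],[0,0,0,0,-1],[0,0,0,0,-1],[0,0,0,0,-1]]]' 25; python3 -m inch '[[[-0.0035,0,0.002,0,-1],[-0.0035,0,0.002,0,-1],[-0.0035,0,0.002,0,-1],[-0.0035,0,0.002,0,-1]]]' 30
python3 -c "
from h import *
b=snap('scene','s17')
cv2.imwrite('pics/s17c.png',cv2.resize(b[140:250,395:495,::-1],None,fx=5,fy=5,interpolation=cv2.INTER_CUBIC))"
```

```text
clock: 19.25
position: [486.1, 282.5, 75.4]
eef_rot: [-0.303, 1.549, 0.303]
contact_force: [-1.2, -1.4, 7.3]
width: 0.295
clock: 19.65
position: [490.1, 283.5, 87.7]
eef_rot: [-0.307, 1.557, 0.302]
contact_force: [-7.6, -3.1, -0.9]
width: 0.274
```

View pics/s17c.png

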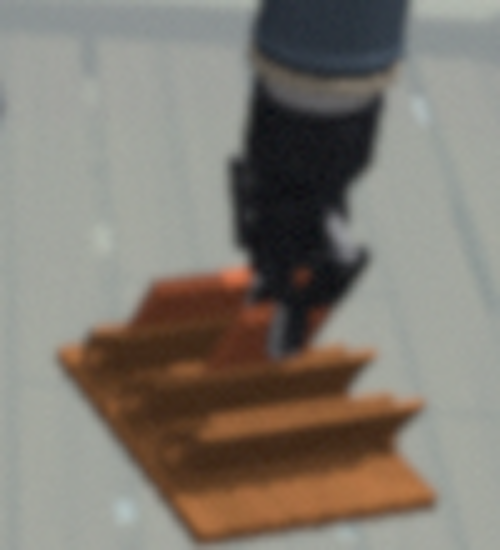

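```bash
python3 -m inch '[[[-0.004,0,0.0015,0,-1],[-0.004,0,0.0015,0,-1],[-0.004,0,0.001,0,-1],[-0.004,0,0.001,0,-1],[-0.004,0,0,0,-1],[-0.004,0,0,0,-1]]]' 30
python3 -m inch '[[[-0.003,0,-0.003,0,-1],[-0.003,0,-0.003,0,-1],[-0.003,0,-0.004,0,-1],[-0.003,0,-0.004,0,-1],[-0.003,0,-0.004,0,-1],[-0.003,0,-0.004,0,-1],[0,0,0,0,-1]]]' 35
python3 -c "
from h import *
b=snap('scene','s18')
cv2.imwrite('pics/s18c.png',cv2.resize(b[140:250,395:495,::-1],None,fx=5,fy=5,interpolation=cv2.INTER_CUBIC))"
```

```text
clock: 20.3
position: [495.1, 285.6, 111.8]
eef_rot: [-0.306, 1.556, 0.302]
contact_force: [-7.3, -3.2, -0.2]
width: 0.228
clock: 21.0
position: [477.6, 279.0, 131.2]
eef_rot: [-0.304, 1.549, 0.304]
contact_force: [-2.2, -0.3, -0.1]
width: 0.129
```

View pics/s18c.png

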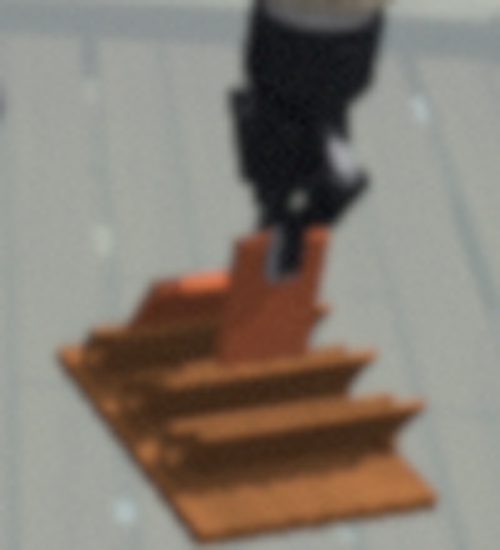

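```bash
python3 -m inch '[[[0,0,0,0,-1],[-0.005,0,0,0,-1],[-0.01,0,0,0,-1],[-0.02,0,0,0,-1],[-0.03,0,0,0,-1],[-0.03,0,0,0,-1],[-0.03,0,0,0,-1],[-0.03,0,0,0,-1],[-0.01,0,0,0,-1],[0,0,0,0,-1]]]' 50
python3 -c "
from h import *
plan((650.0,-55.5,290),4.15)"
```

```text
clock: 22.05
position: [478.5, 279.6, 297.5]
eef_rot: [-0.302, 1.546, 0.304]
contact_force: [-0.5, 0.3, -2.3]
width: 0.125
pos [478.5 279.6 297.5] az 22.15 world d [ 171.5 -335.1   -7.5] tool d now [   7.4 -375.1   32.5] spin 18.0
tool d after spin [   7.4 -346.7  146.8]
```

```bash
python3 -m inch '[[[0,-0.019,0.005,0.9,-1],[0,-0.036,0.009,1.8,-1],[0,-0.036,0.009,1.8,-1],[0,-0.036,0.009,1.8,-1],[0,-0.036,0.009,1.8,-1],[0,-0.036,0.009,1.8,-1],[0,-0.036,0.009,1.8,-1],[0,-0.036,0.009,1.8,-1],[0,-0.036,0.009,1.8,-1],[0,-0.036,0.009,1.8,-1],[0,-0.019,0.005,0.9,-1],[0,0,0,0,-1],[0,0,0,0,-1]]]' 50
python3 -c "
from h import *
plan((650.0,-55.5,265),4.15)"
```

```text
clock: 23.35
position: [652.6, -48.6, 294.5]
eef_rot: [-0.056, 1.572, 0.058]
contact_force: [-0.3, -0.0, -1.1]
width: 0.125
pos [652.6 -48.6 294.5] az 4.16 world d [ -2.6  -6.9 -29.5] tool d now [29.5 -6.8 -3. ] spin 0.01
tool d after spin [29.5 -6.8 -3. ]
```

```bash
python3 -m inch '[[[0.012,-0.0035,-0.0015,0,-1],[0.012,-0.0033,-0.0015,0,-1],[0.012,0,0,0,-1],[0.01,0,0,0,-1],[0,0,0,0,-1],[0,0,0,0,-1]]]' 50
python3 -c "
from h import *
st();plan((650.0,-55.5,250),4.15)
b=snap('scene','s19');a=snap('top','t19')
cv2.imwrite('pics/s19c.png',cv2.resize(b[155:230,295:380,::-1],None,fx=8,fy=8,interpolation=cv2.INTER_CUBIC))
cv2.imwrite('pics/t19c.png',cv2.resize(a[150:220,270:355,::-1],None,fx=8,fy=8,interpolation=cv2.INTER_CUBIC))
"
```

```text
clock: 23.95
position: [650.5, -55.5, 249.6]
eef_rot: [-0.057, 1.57, 0.058]
contact_force: [0.1, -0.5, -0.9]
width: 0.131
{'clock': 23.95, 'position': [650.5343, -55.4562, 249.6069], 'eef_rot': [-0.0572, 1.5704, 0.0575], 'contact_force': [0.1104, -0.4631, -0.9012], 'width': 0.1314, 'joints': [0.2225, 0.5429, -0.3525, 1.4648, 0.1948, 1.1689, -0.0866]}
pos [650.5 -55.5 249.6] az 4.18 world d [-0.5 -0.   0.4] tool d now [-0.4 -0.  -0.5] spin 0.03
tool d after spin [-0.4 -0.  -0.5]
```

View pics/s19c.png

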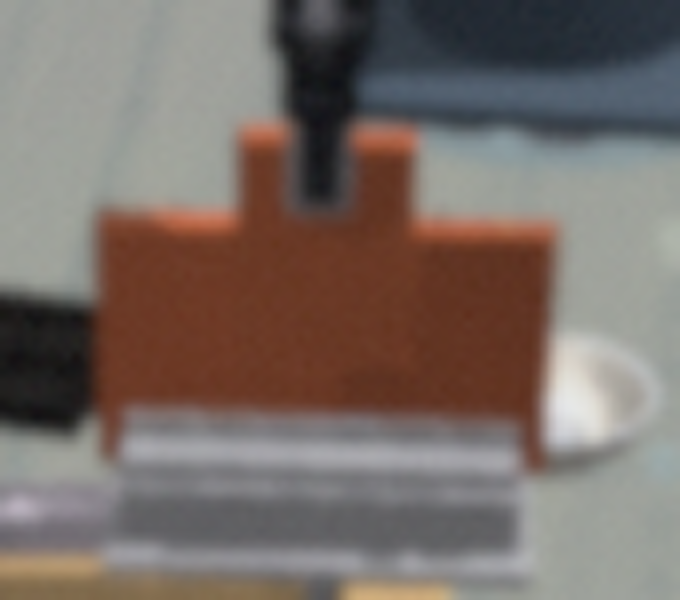

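View pics/t19c.png

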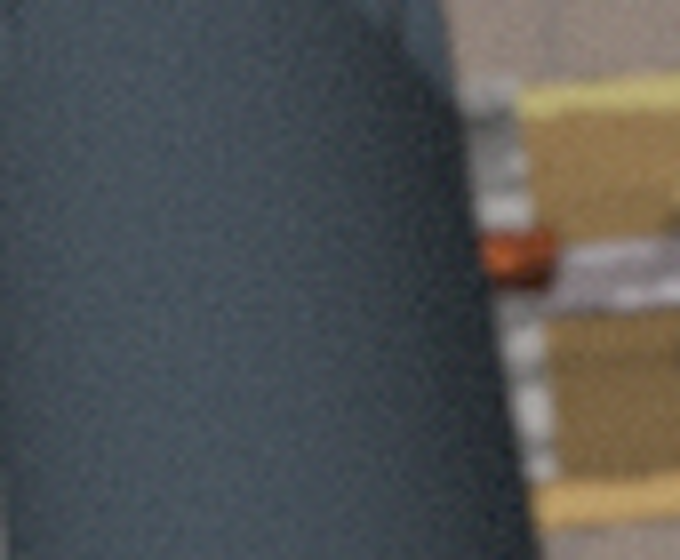

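```bash
python3 -m inch '[[[0.008,0,-0.0005,0,-1],[0.01,0,0,0,-1],[0.01,0,0,0,-1],[0.006,0,0,0,-1],[0.004,0,0,0,-1],[0,0,0,0,-1]]]' 50|grep -E 'pos|force'
python3 -m inch '[[[0.003,0,0,0,-1],[0.003,0,0,0,-1],[0.003,0,0,0,-1],[0,0,0,0,-1]]]' 50|grep -E 'pos|force'
python3 -m inch '[[[0.003,0,0,0,-1],[0.002,0,0,0,-1],[0,0,0,0,-1]]]' 50|grep -E 'pos|force'
python3 -c "
from h import *
b=snap('scene','s20')
cv2.imwrite('pics/s20c.png',cv2.resize(b[155:230,295:380,::-1],None,fx=8,fy=8,interpolation=cv2.INTER_CUBIC))
"
```

```text
position: [649.8, -55.8, 211.0]
contact_force: [0.8, -0.1, -1.6]
position: [649.8, -55.8, 202.4]
contact_force: [-0.3, -0.4, -1.0]
position: [649.9, -55.8, 197.4]
contact_force: [0.5, -0.1, -1.7]
```

View pics/s20c.png

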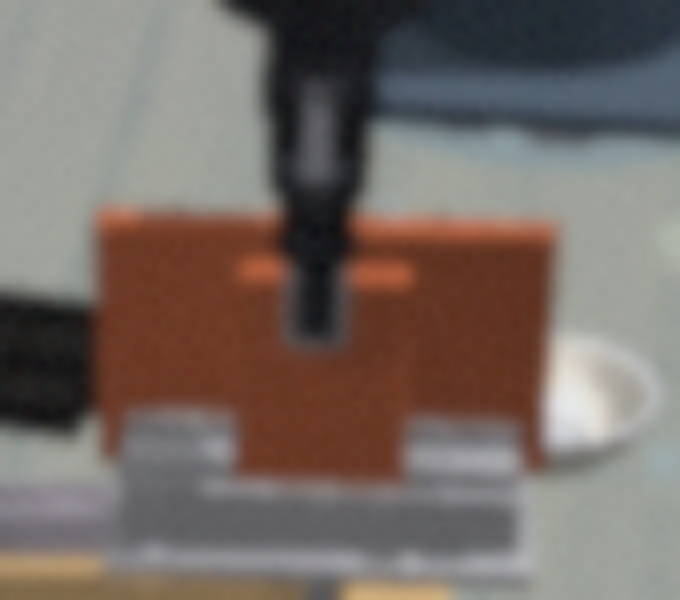

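```bash
for i in 1 2 3 4; do python3 -m inch '[[[0.002,0,0,0,-1],[0.002,0,0,0,-1],[0.001,0,0,0,-1],[0,0,0,0,-1]]]' 50|grep -E 'pos|force'; done
cat > m9.py <<'E'
from h import *
import sys
k=sys.argv[1]
b=snap('scene','s'+k)
cv2.imwrite('pics/s%sc.png'%k,cv2.resize(b[165:250,195:380,::-1],None,fx=4.3,fy=4.3,interpolation=cv2.INTER_CUBIC))
E
python3 m9.py 21
```

```text
position: [649.9, -55.8, 192.6]
contact_force: [-0.0, -0.6, 0.0]
position: [649.9, -55.8, 187.6]
contact_force: [-0.1, -0.3, -1.2]
position: [649.9, -55.8, 182.5]
contact_force: [0.3, 0.8, -0.2]
position: [650.0, -55.8, 177.6]
contact_force: [-0.2, -1.0, 0.4]
```

View pics/s21c.png

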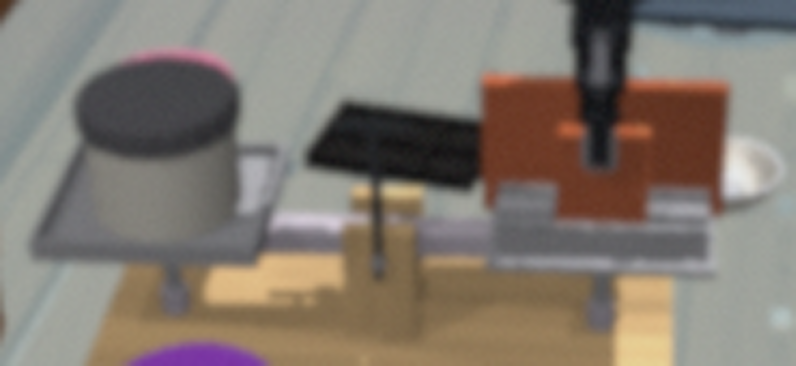

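```bash
python3 -m inch '[[[0.002,0,0,0,-1],[0.001,0,0,0,-1],[0,0,0,0,-1],[0,0,0,0,-1]]]' 50|grep -E 'pos|force';python3 -m inch '[[[0.001,0,0,0,-1],[0.001,0,0,0,-1],[0.001,0,0,0,-1],[0,0,0,0,-1],[0,0,0,0,-1]]]' 50|grep -E 'pos|force'
python3 m8.py 22
```

```text
position: [650.0, -55.8, 174.8]
contact_force: [0.9, 0.2, -0.8]
position: [650.0, -55.8, 171.8]
contact_force: [-0.1, -1.1, 0.3]
slotted pan near wall+plate dcol -0.625 drow 8.125 score 0.843
slotted pan fell mm 27.63605442176871 -> tilt 0.0242
container dcol -1.25 drow -8.875 score 0.663
container rose mm 31.927078180222214 -> tilt 0.0528
```

View pics/s22c.png

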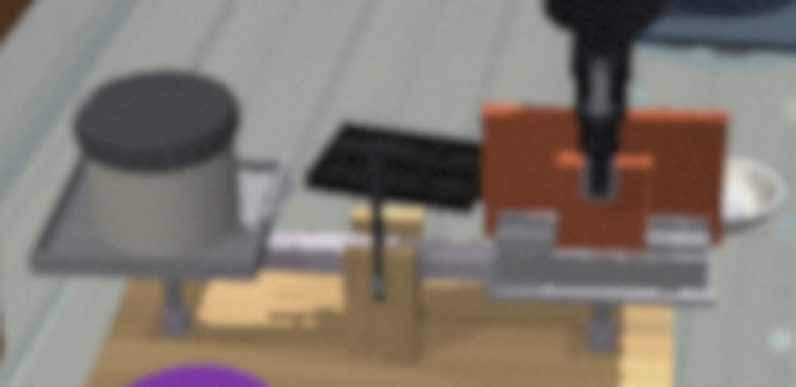

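```bash
python3 -m inch '[[[0,0,0,0,-0.7],[0,0,0,0,-0.66],[0,0,0,0,-0.62],[0,0,0,0,-0.55],[0,0,0,0,-0.48],[0,0,0,0,-0.46],[0,0,0,0,-0.46]]]' 20
python3 m8.py 23; python3 -m inch '[[[-0.005,0,0,0,-0.46],[-0.01,0,0,0,-0.46],[-0.02,0,0,0,-0.46],[-0.03,0,0,0,-0.46],[-0.03,0,0,0,-0.46],[-0.03,0,0,0,-0.46],[0,0.05,0,-2,-0.46],[0,0.05,0,-2,-0.46],[0,0.05,0,-2,-0.46],[0,0.05,0,-2,-0.46],[0,0.05,0,-2,-0.46],[0,0,0,0,-0.46],[0,0,0,0,-0.46],[0,0,0,0,-0.46]]]' 20; python3 m8.py 24
```

```text
clock: 28.75
position: [650.0, -55.8, 171.8]
eef_rot: [-0.057, 1.57, 0.057]
contact_force: [-1.1, 1.0, -0.3]
width: 0.269
slotted pan near wall+plate dcol -0.25 drow 7.875 score 0.777
slotted pan fell mm 26.78571428571429 -> tilt 0.0186
container dcol -1.25 drow -8.625 score 0.666
container rose mm 31.027723865286376 -> tilt 0.0469
clock: 30.25
position: [615.1, 190.0, 297.3]
eef_rot: [-0.193, 1.562, 0.192]
contact_force: [-0.3, 0.2, 0.5]
width: 0.27
slotted pan near wall+plate dcol -0.75 drow 7.875 score 0.656
slotted pan fell mm 26.78571428571429 -> tilt 0.0186
container dcol -1.125 drow -8.0 score 0.989
container rose mm 28.779338077946786 -> tilt 0.0319
```

View pics/s24c.png

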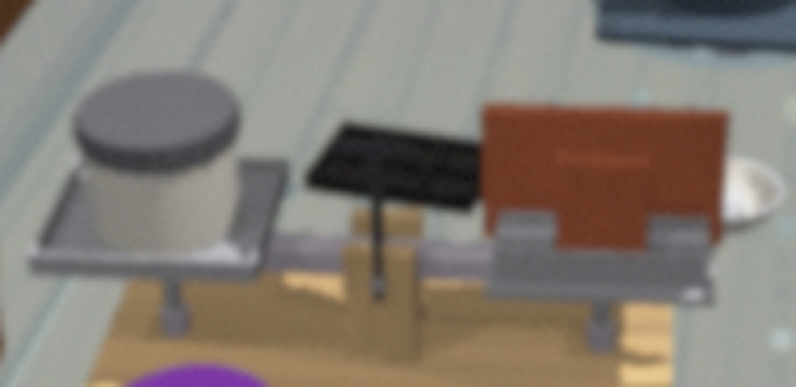

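View pics/t24c.png

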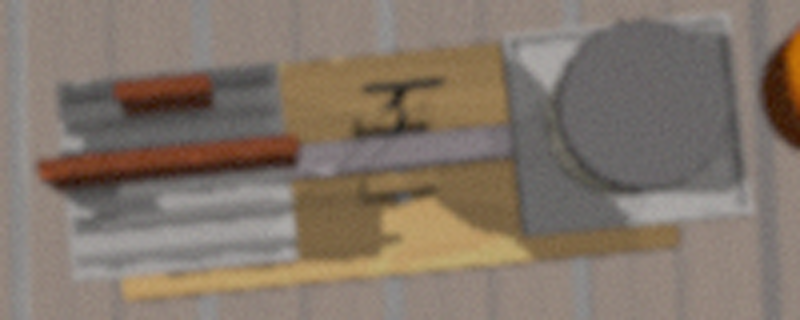

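```bash
python3 - <<'E'
from h import *
for k in('scene0','s14','s24'):
    b=cv2.imread('pics/%s.png'%k); cv2.imwrite('pics/z_%s.png'%k,cv2.resize(b[200:250,195:375],None,fx=4.4,fy=6,interpolation=cv2.INTER_CUBIC))
im=np.vstack([cv2.imread('pics/z_%s.png'%k)[:195] if 0 else cv2.resize(cv2.imread('pics/z_%s.png'%k),(792,198)) for k in('scene0','s14','s24')]); cv2.imwrite('pics/z.png',im)
E
```

```text
(no output)
```

View pics/z.png

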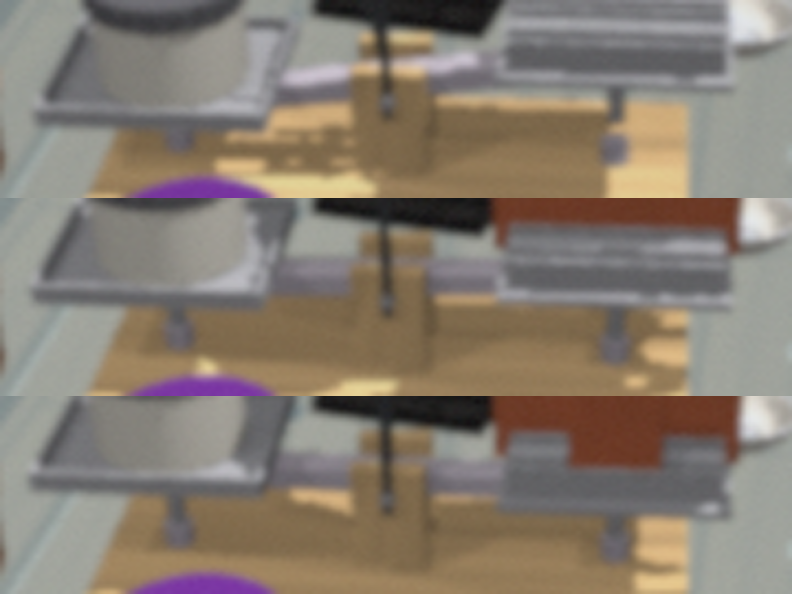

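```bash
cat > m10.py <<'E'
from h import *
import sys
y=np.radians(4.15); ax=np.array([-np.sin(y),np.cos(y)])
piv=np.array([606.2,-59.4])-ax*150*np.cos(.16)
def pred(th):
    P=[np.r_[piv+ax*s*np.cos(th),85+s*np.sin(-th)] for s in(-120,120)]
    u=proj('scene',P); return (u[1,1]-u[0,1])/(u[1,0]-u[0,0])
ths=np.linspace(-.2,.2,81); sl=np.array([pred(t) for t in ths])
for k in sys.argv[1:]:
    a=cv2.imread('pics/%s.png'%k).astype(float); s=cv2.GaussianBlur(a[:,:,0]-a[:,:,1]+.0,(0,0),.7)
    xs=[];ys=[]
    for c in list(range(262,274))+list(range(296,306)):
        v=s[206:232,c]; i=int(v.argmax()); lo=max(i-4,0); w=np.clip(v[lo:i+5]-v[lo:i+5].max()*.35,0,None); xs.append(c); ys.append(206+lo+(w*np.arange(len(w))).sum()/w.sum())
    xs=np.array(xs);ys=np.array(ys)
    p=np.polyfit(xs,ys,1)
    for _ in range(3):
        r=np.abs(np.polyval(p,xs)-ys); m=r<max(.5,2*np.median(r)); p=np.polyfit(xs[m],ys[m],1)
    print(k,'slope',p[0].round(4),'used',m.sum(),'rms',(np.polyval(p,xs[m])-ys[m]).std().round(2),'row@283',np.polyval(p,283).round(2),'tilt',np.interp(p[0],sl,ths).round(4)); print(ys.round(1).tolist())
print('pred slopes at -.16,-.06,0,.06',[round(pred(t),4) for t in(-.16,-.06,-.03,0,.03,.06)])
E
python3 m10.py scene0 s13 s14 s24
```

```text
scene0 slope -0.0938 used 21 rms 0.21 row@283 218.17 tilt -0.1521
[220.4, 220.0, 220.0, 219.9, 219.8, 219.7, 219.6, 219.5, 219.3, 219.1, 219.0, 218.4, 216.9, 216.9, 216.7, 216.3, 216.2, 216.2, 216.5, 216.7, 216.4, 216.4]
s13 slope -0.0081 used 21 rms 0.11 row@283 218.85 tilt -0.0517
[219.2, 219.1, 219.0, 218.9, 218.8, 218.9, 218.9, 219.1, 219.1, 219.1, 218.8, 216.8, 218.7, 218.7, 218.7, 218.6, 218.8, 218.8, 218.7, 218.7, 218.8, 218.6]
s14 slope -0.0016 used 21 rms 0.12 row@283 218.88 tilt -0.044
[219.1, 219.0, 218.8, 218.9, 219.0, 218.9, 218.8, 218.5, 218.9, 219.0, 219.0, 217.1, 218.8, 218.8, 218.8, 218.9, 218.9, 219.0, 219.0, 218.9, 218.8, 218.8]
s24 slope 0.0536 used 21 rms 0.08 row@283 218.74 tilt 0.0219
[217.8, 217.8, 217.7, 217.6, 217.8, 217.9, 218.0, 218.0, 218.0, 218.1, 218.1, 215.9, 219.3, 219.4, 219.6, 219.6, 219.7, 219.7, 219.8, 219.9, 219.9, 219.9]
pred slopes at -.16,-.06,0,.06 [np.float64(-0.1006), np.float64(-0.0151), np.float64(0.0102), np.float64(0.0353), np.float64(0.0604), np.float64(0.0855)]
```

```bash
cat > m11.py <<'E'
from h import *
b=snap('scene','s25');a=snap('top','t25')
cv2.imwrite('pics/s25c.png',cv2.resize(b[175:235,300:372,::-1],None,fx=10,fy=10,interpolation=cv2.INTER_CUBIC))
y=np.radians(4.15); A=R.from_euler('z',4.15,degrees=True)
q=np.array([606.1,-57.6,0])
for fl in(104,107,110):
    r=lambda x,yy,z:((proj('scene',q+A.apply([x,yy,0])+[0,0,fl+z])-[300,175]+.5)*10-.5).round(0).tolist()[0]
    print(fl,'L top near L/R',r(6,-80,100),r(6,82,100),'far',r(-6,-80,100),'S top near L/R',r(50,-30,90),r(50,30,90),'S far',r(38,-30,90),r(38,30,90))
E
python3 m11.py; python3 -c "
import cv2,numpy as np
a=cv2.imread('pics/scene0.png');b=cv2.imread('pics/s25.png')
cv2.imwrite('pics/full25.png',b)
for n,(x0,x1,y0,y1) in dict(beadbox=(376,438,250,290),dish=(362,380,196,214),tray=(266,300,188,210)).items():
    t=a[y0:y1,x0:x1]; m=cv2.matchTemplate(cv2.resize(b[y0-6:y1+6,x0-6:x1+6],None,fx=4,fy=4),cv2.resize(t,None,fx=4,fy=4),cv2.TM_CCOEFF_NORMED); _,v,_,l=cv2.minMaxLoc(m); print(n,l[0]/4-6,l[1]/4-6,round(v,3))
"; python3 m10.py s24 s25
```

```text
104 L top near L/R [76.0, 117.0] [656.0, 136.0] far [80.0, 96.0] S top near L/R [246.0, 234.0] [466.0, 241.0] S far [248.0, 212.0] [467.0, 219.0]
107 L top near L/R [76.0, 108.0] [657.0, 126.0] far [80.0, 87.0] S top near L/R [246.0, 225.0] [466.0, 232.0] S far [248.0, 202.0] [467.0, 209.0]
110 L top near L/R [76.0, 98.0] [657.0, 117.0] far [80.0, 78.0] S top near L/R [246.0, 215.0] [467.0, 222.0] S far [248.0, 193.0] [467.0, 200.0]
beadbox 0.0 0.0 1.0
dish 2.0 0.0 0.926
tray 0.25 0.0 0.983
s24 slope 0.0536 used 21 rms 0.08 row@283 218.74 tilt 0.0219
[217.8, 217.8, 217.7, 217.6, 217.8, 217.9, 218.0, 218.0, 218.0, 218.1, 218.1, 215.9, 219.3, 219.4, 219.6, 219.6, 219.7, 219.7, 219.8, 219.9, 219.9, 219.9]
s25 slope 0.0547 used 21 rms 0.07 row@283 218.65 tilt 0.0232
[217.6, 217.7, 217.6, 217.7, 217.6, 217.6, 217.9, 217.9, 217.9, 218.0, 218.0, 216.1, 219.3, 219.3, 219.4, 219.5, 219.6, 219.7, 219.8, 219.8, 219.8, 219.9]
pred slopes at -.16,-.06,0,.06 [np.float64(-0.1006), np.float64(-0.0151), np.float64(0.0102), np.float64(0.0353), np.float64(0.0604), np.float64(0.0855)]
```

View pics/s25c.png

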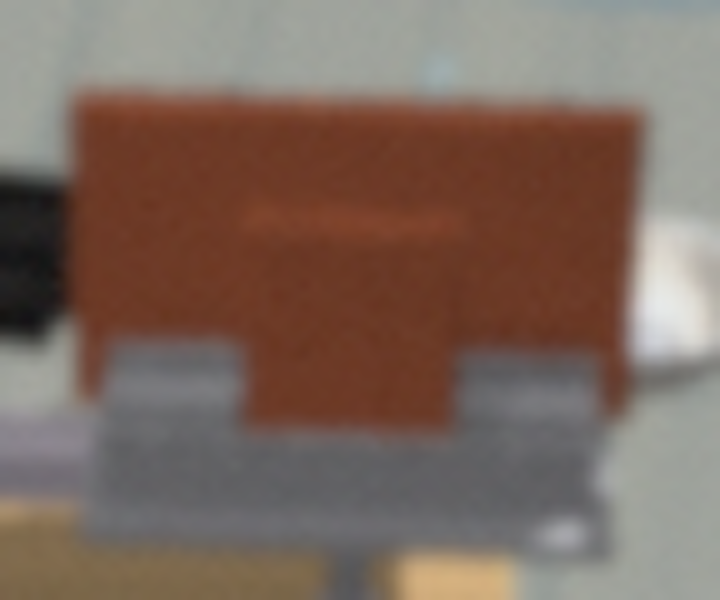

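View pics/full25.png

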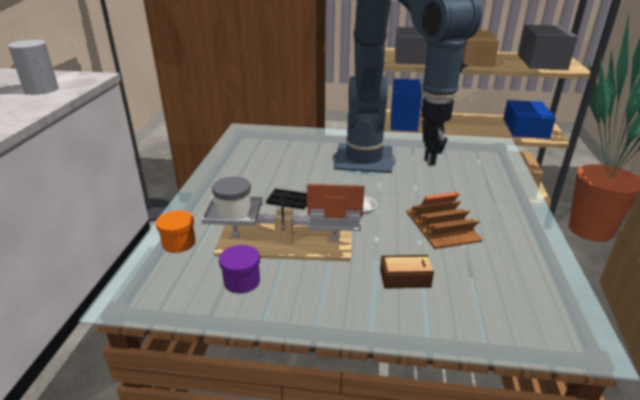

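View pics/t25.png

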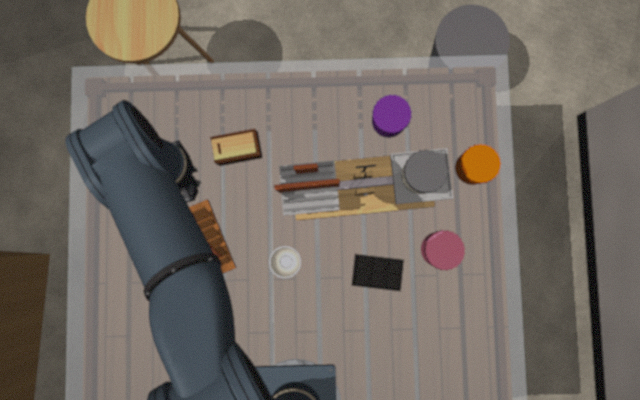

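```bash
python3 -c "
from h import *
a=cv2.imread('pics/top0.png');b=cv2.imread('pics/t25.png')
for n,(x0,x1,y0,y1) in dict(beadbox=(206,266,124,168),dish=(264,308,240,284),tray=(346,410,248,296)).items():
    m=cv2.matchTemplate(cv2.resize(b[y0-6:y1+6,x0-6:x1+6],None,fx=4,fy=4),cv2.resize(a[y0:y1,x0:x1],None,fx=4,fy=4),cv2.TM_CCOEFF_NORMED); _,v,_,l=cv2.minMaxLoc(m); print(n,l[0]/4-6,l[1]/4-6,round(v,3))
env.hand_in(); st()"
```

```text
beadbox 0.0 0.0 0.997
dish 0.0 0.0 0.994
tray 0.0 0.0 0.997
the job is handed in; nothing more can be done
the job is handed in; nothing more can be done
```

I put the large tile (420 g) in the middle slot of the pan and the small tile (140 g) in the slot on the side away from the robot. The medium tile stays in the rack. I handed the job in at about 30 s with the arm clear.

**Balance:** the beam floats off its stop and looks the same in two pictures a moment apart, but it is not exactly level. My image readings put it at about +0.02 rad, slotted pan slightly down. The methods disagree by roughly 0.01:
- From the bar's slope: +0.022 rad
- From how far the slotted pan sank: +0.019 rad
- From how far the container rose: +0.032 rad
- From where the top edges of the tiles sit: about +0.013 rad

With the large tile alone, the beam read −0.034 to −0.05 rad. That puts the container at roughly 510–525 g, so 420 + 140 g is the closest match the three tiles allow.

**Tiles:** both stand upright. The small tile's top edge sits where it should for a tile on the slot floor.
- **Set-down:** the large tile's weight was fully on the pan before I let go. The small one's weight is close to the force noise, so I judged its release from height and pictures.
- **Forces:** the highest force I read was under 10 N, while pulling the tiles out of the rack.

**Surroundings:** the dish, bead box and earring tray show no shift in the top view before and after. The dish match in the scene view read 2 px off, but the pan and tile partly cover it there. The container looks the same on its pan, though I only judged that by eye.

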